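# Put the bench tools back in their cut-out rests

### The job

Tidy the bench: put the block plane, the try square, the sanding block and the round wax tin each into the plywood rest whose recess is cut to its shape. Each must lie flat and right way up, fully down in its own recess and let go. Leave the jar standing where it is.

Things in the scene. Friction and masses are not known exactly. Their poses are not given: they have to be found in the camera images.
- plane: Small block plane: dark steel body 110 (x) x 40 (y) mm with flat upright sides 24 mm high, a sloped steel iron and a round wooden knob on top (knob at -x end, total height 46 mm). About 0.4 kg. Loose on the bench, upright. Origin: centre of its underside; x along its length, z up. It may go into its rest either way round.
- square: Try square lying flat, an L: dark wooden stock 90 x 24 mm, 24 mm high, and at one end, at a right angle, a steel blade 26 mm wide, 4 mm thick, flush with the underside. 0.09 kg. Origin: centre of its 90 (x) x 80 (y) mm outline, at the underside; z up. Stock: x = -45 to 45, y = -40 to -16 mm; blade: x = -45 to -19, y = -16 to 40 mm. Best gripped across the middle of the stock.
- sander: Sanding block: cork sole 80 (x) x 52 (y) mm and 12 mm thick, with a pale wooden grip 80 x 42 mm on it, from 12 to 40 mm high. About 0.12 kg. Origin: centre of its underside; x along its length, z up. It may go into its rest either way round.
- tin: Round flat aluminium wax tin with a lid, diameter 62 mm, 30 mm high, about 0.13 kg. Origin: centre of its underside, z up. Any yaw will do.
- plane_rest: Plywood rest for the plane, 144 (x) x 74 (y) mm, fixed, 12 mm thick, with a grey-lined recess 6 mm deep (floor 6 mm above the bench), 7 mm wider than the thing all round. Long rectangular recess 124 (x) x 54 (y) mm in the middle. Origin: centre of the underside, on the bench; x along its length.
- square_rest: Plywood rest for the try square, 124 (x) x 114 (y) mm, fixed, 12 mm thick, with a grey-lined recess 6 mm deep (floor 6 mm above the bench), 7 mm wider than the thing all round. L-shaped recess: x = -52 to 52, y = -47 to -9 mm for the stock and x = -52 to -12, y = -9 to 47 mm for the blade. Origin: centre of the underside, on the bench; the seated square has the same centre and axes, one way only.
- sander_rest: Plywood rest for the sanding block, 114 (x) x 86 (y) mm, fixed, 12 mm thick, with a grey-lined recess 6 mm deep (floor 6 mm above the bench), 7 mm wider than the thing all round. Short, wide rectangular recess 94 (x) x 66 (y) mm in the middle. Origin: centre of the underside, on the bench; x along its length.
- tin_rest: Plywood rest for the tin, 100 x 100 mm, fixed, 12 mm thick, with a grey-lined recess 6 mm deep (floor 6 mm above the bench), 7 mm wider than the thing all round. Round recess of diameter 76 mm in the middle. Origin: centre of the underside, on the bench.
- jar: Bystander: small amber jar with a steel lid, diameter 52 mm, 58 mm high, standing between the rests; loose. Origin: centre of its underside.
Things that resemble listed ones, but are neither listed nor needed, are in the scene too. Several things have the shape of the square; the one meant has the colours described above.

How it is judged:
By the outcome, as a careful person would: the job done as asked, in the order asked, and still so for the second after the job is handed in, with the robot touching nothing.
It also fails if it takes over 128 s, if anything falls off the work surface, if the arm or the gripper's body presses on something with over 40 N, if the wrist force passes 120 N, or if a joint passes its speed limit or range.

### The arm

A 7-joint arm with a two-finger parallel gripper is mounted at the origin on the work surface. World frame = base frame: x ahead of the robot, y to its left, z up, the work surface at z = 0. Lengths are in m, angles in rad, forces in N, time in s.
With the tool pointing down it reaches from about 0.4 to 0.9 m from the base axis. Payload 5.6 kg.
Tool frame: the origin (TCP) lies on the centre line of the jaws, within the pads' length; the fingertips stand 25 mm ahead of it and the grasp point (between the pads) lies 6 mm ahead of it; z points along the fingers, y is the line along which they close (so a half turn about z gives the same grasp; the last joint's range is limited). The gripper opens to 92 mm and grips with 3 to 60 N. Pads are 20 mm wide; open, the fingers measure 128 mm over their backs; the gripper's body (75 mm by 189 mm) begins 69 mm behind the grasp point.
Start: joints at [-1.331, 0.468, -0.012, 1.603, 0.006, 1.071, -0.056], TCP at [0.181, 0.624, 0.24] pointing down, gripper open.
Joint ranges: [-2.53, 2.53], [-0.31, 2.02], [-1.57, 1.55], [0.28, 2.44], [-1.29, 4.43], [0.15, 1.84], [-2.92, 2.92]. Speed limits (rad/s): [2.57, 2.57, 3.14, 3.14, 3.14, 3.14, 3.14].

### API

Orientations are given as a unit quaternion [w, x, y, z].
In Python, from workcell import sensors, camera, bot gives the robot as it stands. The module is installed in compiled form; this text tells all that it offers.
- The arm moves only by the shell command python3 -m pendant 'ROWS'. ROWS is JSON, a list of rows, each an object of numbers: "dx", "dy", "dz": the shift along the tool's x, y, z in mm; "ax", "ay", "az": the turn, a rotation vector about the tool's x, y, z in rad; "claw": the opening, from 0 (shut) to 1 (fully open). A call has exactly 8 rows; each row shifts and turns the commanded pose from where the row before left it, along the tool's axes as they then stand; what a row does not reach is not made up. A row lasts 1/12 s, in which the tool goes at most 41.7 mm and 7.16 degrees, less where a joint would pass 70% of its speed; a pose out of reach is approached as far as the arm can. A call with a gripper value outside its range is refused whole. The fingers move at their own pace and stop on an object; the grip force is fixed at half the most. Time passes only in rows, so rows that do not move let the fingers close, or fill a call up. It gives the time, the measured TCP pose, the force, the opening and the grip force at its end, in the units of the state.
- sensors.read_state(): the state, without advancing time (a new reading comes with each control period).
- camera(name): name is "side" or "top" or "wrist"; returns a dict with "pixels" (384x512x3 uint8, red, green, blue), "K" (3x3 intrinsics, pixels), "R" (3x3) and "t" (3): a world point X has camera coordinates R X + t; the wrist camera has in their place "T_tool_cam" (4x4, takes a point from camera to tool coordinates, whose origin is the TCP and whose axes are the flange's). Camera axes: x right, y down, z forward; pixel columns grow to the right and rows downward; lengths in m; the calibration is good to about 2 mm. A picture is of the moment at which its call begins: read the wrist's pose just before it. There is no depth.
- bot.finish_job(): hands the job in; it is judged then, once.
The state is a dict: "time": time; "joints": joint angles; "joint_velocities": joint speeds; "effort": joint torques, N m; "eef_pos": TCP position; "ee_rot": TCP orientation; "wrist_force": force on the tool from outside, world axes, zero at the start; "wrist_torque": the same for the moment, N m; "opening": finger opening in m; "finger_force": force on a finger pad.
Only numpy, scipy, OpenCV 4.12 (cv2) and the standard library are available. Lean on these libraries where they do the work, as an engineer would, in place of code of your own. Each camera call takes 0.05 s, during which the arm holds its last target. There are 200 camera calls.

## Working session

There is one attempt and no reset: what is moved stays moved. The work goes in short steps, Python scripts to look and compute and a shell command to move; the robot and the scene stay as the last step left them, time stands still between calls to the robot, and variables do not carry over. Pictures are saved under pics/ and viewed, at most 14 in all, crops included, and the job is handed in when it is done.

```bash
mkdir -p pics; python3 - <<'E'
from workcell import sensors,camera
import cv2,pickle
s=sensors.read_state();print(s)
d={n:camera(n) for n in("top","side")}
pickle.dump(d,open("c0.pkl","wb"))
for n in d:
    cv2.imwrite(f"pics/{n}0.png",cv2.resize(d[n]["pixels"][:,:,::-1],(800,600),interpolation=cv2.INTER_CUBIC))
    print(n,d[n]["K"],d[n]["R"],d[n]["t"])
E
```

```text
{'time': 0.0, 'joints': array([-1.33100407,  0.46835683, -0.01154394,  1.6036168 ,  0.00600408,
        1.07140377, -0.05625657]), 'joint_velocities': array([-0.0004596 , -0.00084548, -0.00045814, -0.00079735, -0.00060512,
        0.00019694, -0.00066125]), 'effort': array([-3.16702708e-04, -5.20570493e+01, -1.24390944e-02, -2.43744832e+01,
       -5.66215301e-02,  1.72706513e-02,  1.66753543e-04]), 'eef_pos': array([0.18132499, 0.62363693, 0.23865632]), 'ee_rot': array([-4.72082584e-05,  1.40960625e-01,  9.90014816e-01, -8.74390009e-04]), 'wrist_force': array([ 0.41294446, -0.09254167, -0.06775812]), 'wrist_torque': array([0.00746192, 0.00075808, 0.01577363]), 'finger_force': 0.0, 'opening': 0.0917269053966498}
top [[418.81815783   0.         256.79935964]
 [  0.         418.81815783 184.1358289 ]
 [  0.           0.           1.        ]] [[ 2.96771095e-02 -9.99559276e-01  7.23559947e-04]
 [-9.98895282e-01 -2.96837657e-02 -3.64292286e-02]
 [ 3.64346513e-02  3.58353587e-04 -9.99335973e-01]] [0.00296195 0.52496827 1.45901374]
side [[478.08301693   0.         259.2339697 ]
 [  0.         478.08301693 194.34083542]
 [  0.           0.           1.        ]] [[ 0.86822331 -0.495864    0.01752634]
 [-0.31791724 -0.58307597 -0.74763028]
 [ 0.38094213  0.64353811 -0.66388387]] [-0.45327471  0.21147526  1.13491894]
```

View pics/top0.png

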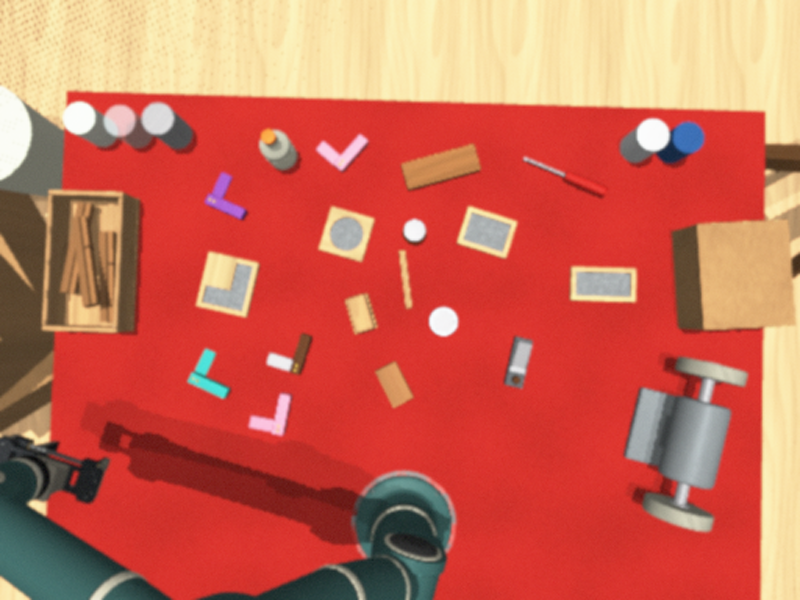

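View pics/side0.png

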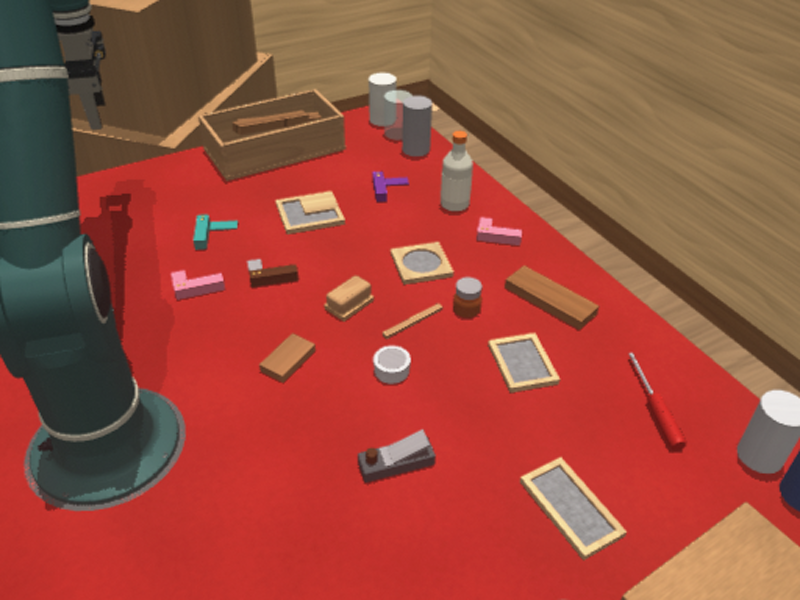

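```bash
python3 - <<'E'
import cv2,pickle,numpy as np
d=pickle.load(open("c0.pkl","rb"))
def crop(n,x0,y0,x1,y1,k):
    return cv2.resize(d[n]["pixels"][y0:y1,x0:x1,::-1],None,fx=k,fy=k,interpolation=cv2.INTER_CUBIC)
cv2.imwrite("pics/topc.png",crop("top",110,125,420,285,2.58))
a=crop("side",100,100,300,260,4)
cv2.imwrite("pics/sidec.png",a[:600])
E
```

```text
(no output)
```

View pics/topc.png

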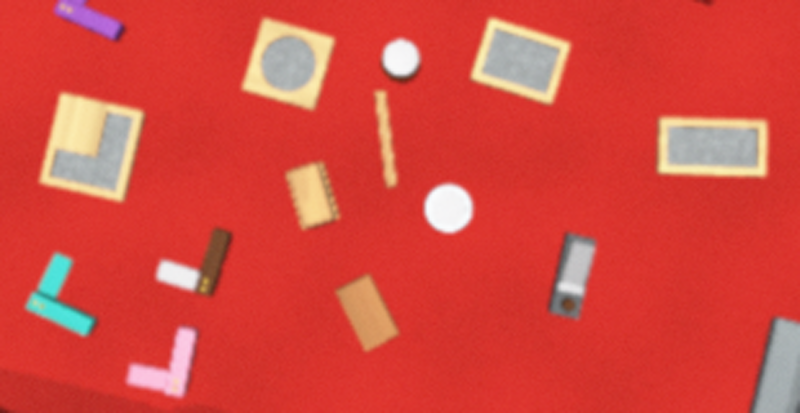

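View pics/sidec.png

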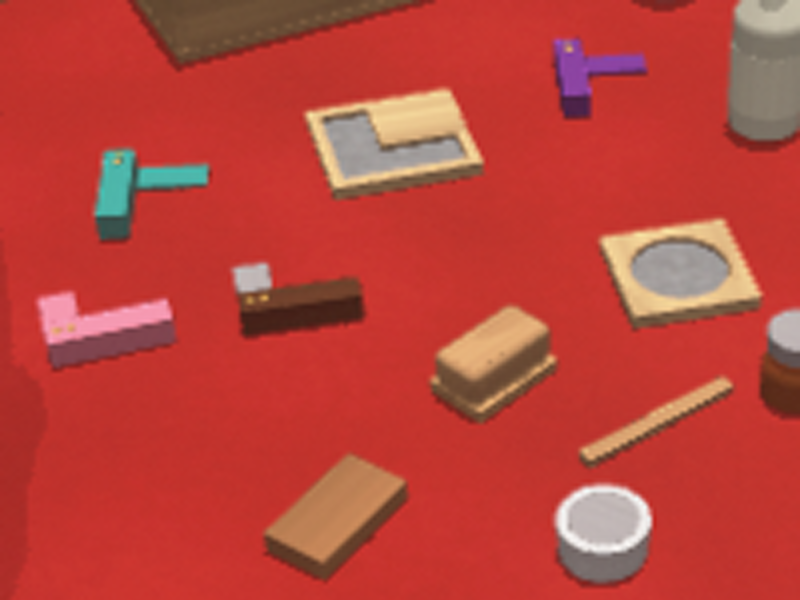

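Candidates (800x600 top picture). Square: brown/steel at (295,357) chosen; the look-alikes are teal (208,375), pink (275,415), purple (226,197) and pink (342,153). Sander: (361,313) with cork sole chosen, not the plain block at (394,384). Tin: (443,321) chosen, not the jar lid at (415,231). Plane: (518,362). The close crops confirm all four choices. The rests are square (228,284), tin (346,233), sander (488,231) and plane (603,284).

```bash
cat >fit.py <<'E'
import numpy as np,cv2
from scipy.optimize import minimize
S=4
def rect(x0,x1,y0,y1,z0,z1): return np.array([[x,y,z] for x in(x0,x1) for y in(y0,y1) for z in(z0,z1)])/1e3
def disc(r,z0,z1,cx=0,cy=0):
    a=np.linspace(0,2*np.pi,40); return np.array([[cx+r*np.cos(t),cy+r*np.sin(t),z] for t in a for z in(z0,z1)])/1e3
M=dict(plane=[rect(-55,55,-20,20,0,24)],
 square=[rect(-45,45,-40,-16,0,24),rect(-45,-19,-16,40,0,4)],
 sander=[rect(-40,40,-26,26,0,12),rect(-40,40,-21,21,12,40)],
 tin=[disc(31,0,30)],jar=[disc(26,0,58)],
 plane_rest=[rect(-72,72,-37,37,0,12)],square_rest=[rect(-62,62,-57,57,0,12)],
 sander_rest=[rect(-57,57,-43,43,0,12)],tin_rest=[rect(-50,50,-50,50,0,12)])
def proj(c,X):
    p=(X@c["R"].T+c["t"])@c["K"].T; return p[:,:2]/p[:,2:]
def unproj(c,u,v,z):
    d=c["R"].T@np.linalg.solve(c["K"],[u,v,1]); o=-c["R"].T@c["t"]; return o+d*(z-o[2])/d[2]
def mask(c):
    p=cv2.GaussianBlur(c["pixels"],(0,0),.6).astype(np.float32)
    g=p[...,1]/(p[...,0]+1)
    g=cv2.resize(g,None,fx=S,fy=S,interpolation=cv2.INTER_CUBIC)
    return (g>.36).astype(np.uint8)
def render(c,parts,q,shape,z=0.):
    m=np.zeros(shape,np.uint8);cs,sn=np.cos(q[2]),np.sin(q[2])
    for P in parts:
        X=P@np.array([[cs,-sn,0],[sn,cs,0],[0,0,1]]).T+[q[0],q[1],z]
        h=cv2.convexHull(((proj(c,X)+.5)*S-.5).astype(np.float32)).reshape(-1,2)
        cv2.fillConvexPoly(m,np.round(h*16).astype(np.int32),1,shift=4)
    return m
def fit(cams,masks,name,q0,z=0.):
    W=[]
    for c,m in zip(cams,masks):      # keep only the blobs near the guess
        r=render(c,M[name],q0,m.shape,z); n,l=cv2.connectedComponents(m)
        k=[i for i in np.unique(l[r>0]) if i and (l==i).sum()<4*r.sum() and ((l==i)&(r>0)).sum()>.05*r.sum()]
        W.append(np.isin(l,k).astype(np.uint8))
    def cost(q):
        s=0
        for c,m in zip(cams,W):
            r=render(c,M[name],q,m.shape,z); s+=1-(r&m).sum()/max((r|m).sum(),1)
        return s/len(cams)
    best=None;q=np.array(q0,float)
    for st in(.02,.008):
        sim=[q]+[q+np.eye(3)[i]*[st,st,st*12][i] for i in range(3)]
        o=minimize(cost,q,method="Nelder-Mead",options=dict(initial_simplex=sim,xatol=1e-4,fatol=1e-4)); q=o.x
    return q,o.fun
E
python3 - <<'E'
import pickle,numpy as np,json
from fit import *
d=pickle.load(open("c0.pkl","rb"));T,Sd=d["top"],d["side"];k=.64
G=dict(plane=(518,362,1.4+np.pi),square=(290,357,0),sander=(361,313,0),tin=(443,321,0),jar=(415,231,0),plane_rest=(603,284,1.57),square_rest=(228,284,0),sander_rest=(488,231,1.3),tin_rest=(346,233,.2))
mt,ms=mask(T),mask(Sd);out={}
print("camT",-T["R"].T@T["t"],"camS",-Sd["R"].T@Sd["t"])
for n,(u,v,a) in G.items():
    p=unproj(T,u*k,v*k,.01)
    if n in("square","square_rest"): a=-.25
    if n=="sander": a=.25
    if n=="plane": a=-.2
    r=[fit(cs,mm,n,[p[0],p[1],a]) for cs,mm in(((T,Sd),(mt,ms)),((T,),(mt,)),((Sd,),(ms,)))]
    out[n]=list(r[0][0])
    print(n,*[(q.round(4).tolist(),round(f,3)) for q,f in r])
json.dump(out,open("poses.json","w"))
E
```

```text
camT [0.47114177 0.01802084 1.47716696] camS [ 0.02843686 -0.83182006  0.91950394]
plane ([0.3663, -0.2458, -0.2004], np.float64(0.079)) ([0.3679, -0.2467, -0.2007], np.float64(0.052)) ([0.3664, -0.2441, -0.1901], np.float64(0.071))
square ([0.3784, 0.2684, -0.3026], np.float64(0.128)) ([0.3798, 0.2675, -0.3244], np.float64(0.153)) ([0.3778, 0.2689, -0.2878], np.float64(0.094))
sander ([0.4636, 0.108, 0.3519], np.float64(0.088)) ([0.4661, 0.1092, 0.3527], np.float64(0.143)) ([0.4634, 0.1078, 0.3307], np.float64(0.028))
tin ([0.4522, -0.0745, 0.136], np.float64(0.14)) ([0.4499, -0.076, 0.1163], np.float64(0.225)) ([0.4525, -0.0742, 0.0809], np.float64(0.054))
jar ([0.6511, -0.0047, 0.0709], np.float64(0.088)) ([0.6522, -0.006, 0.0823], np.float64(0.051)) ([0.6488, -0.0038, 0.1621], np.float64(0.085))
plane_rest ([0.5458, -0.4331, 1.5675], np.float64(0.097)) ([0.5484, -0.4356, 1.598], np.float64(0.143)) ([0.5456, -0.4331, 1.5785], np.float64(0.048))
square_rest ([0.5209, 0.4104, -0.1588], np.float64(0.097)) ([0.5245, 0.4113, -0.1735], np.float64(0.117)) ([0.5203, 0.4099, -0.1649], np.float64(0.076))
sander_rest ([0.6555, -0.1681, 1.3087], np.float64(0.106)) ([0.6556, -0.1684, 1.2648], np.float64(0.144)) ([0.6542, -0.1701, 1.2898], np.float64(0.062))
tin_rest ([0.6416, 0.1462, -0.2384], np.float64(0.108)) ([0.6454, 0.1465, -0.297], np.float64(0.14)) ([0.6411, 0.1459, -0.246], np.float64(0.073))
```

```bash
cat >go.py <<'E'
# go.py x y z yaw N : N equal rows (mm, rad) that take the tool (pointing down, tool x at yaw) to the target
import sys,numpy as np
from scipy.spatial.transform import Rotation as Ro
from workcell import sensors
def pose(s=None):
    s=s or sensors.read_state(); w,x,y,z=s["ee_rot"]; R=Ro.from_quat([x,y,z,w]).as_matrix()
    return s,R,np.arctan2(R[1,0],R[0,0])
def rows(x,y,z,yaw,N,exact=False):
    s,R,th=pose(); p=s["eef_pos"]
    D=yaw-th
    if not exact: D=(D+np.pi/2)%np.pi-np.pi/2
    else: D=(D+np.pi)%(2*np.pi)-np.pi
    if exact and len(sys.argv)>7: D+=2*np.pi*int(sys.argv[7])
    A=np.zeros((2,2))
    for k in range(N):
        t=th+D*k/N; c,q=np.cos(t),np.sin(t); A+=[[c,q],[q,-c]]
    d=np.linalg.solve(A,np.array([x,y])-p[:2])*1e3
    tilt=Ro.from_matrix(R).apply([0,0,1])[:2]
    print(f'N={N} "dx":{d[0]:.2f},"dy":{d[1]:.2f},"dz":{-(z-p[2])*1e3/N:.2f},"az":{-D/N:.4f}   step {np.hypot(*d):.1f}mm; at {p.round(4)} yaw {th:.3f} tilt {tilt.round(4)} t={s["time"]:.2f} open {s["opening"]:.3f} F {s["finger_force"]:.1f} W {s["wrist_force"].round(1)} q {s["joints"].round(2)}')
if __name__=="__main__":
    a=list(map(float,sys.argv[1:5])); rows(*a,int(sys.argv[5]),len(sys.argv)>6)
E
python3 go.py .34 -.2458 .24 -.2 40 e
```

```text
N=40 "dx":-31.35,"dy":12.66,"dz":-0.03,"az":0.0765   step 33.8mm; at [0.1813 0.6237 0.2387] yaw 2.859 tilt [-0.0003 -0.0016] t=0.10 open 0.092 F 0.0 W [ 0.1 -0.7 -0.3] q [-1.33  0.47 -0.01  1.6   0.01  1.07 -0.06]
```

```bash

python3 -m pendant '[{"dx":-31.4,"dy":12.7,"az":0.0765},{"dx":-31.4,"dy":12.7,"az":0.0765},{"dx":-31.4,"dy":12.7,"az":0.0765},{"dx":-31.4,"dy":12.7,"az":0.0765},{"dx":-31.4,"dy":12.7,"az":0.0765},{"dx":-31.4,"dy":12.7,"az":0.0765},{"dx":-31.4,"dy":12.7,"az":0.0765},{"dx":-31.4,"dy":12.7,"az":0.0765}]'
python3 -m pendant '[{"dx":-31.4,"dy":12.7,"az":0.0765},{"dx":-31.4,"dy":12.7,"az":0.0765},{"dx":-31.4,"dy":12.7,"az":0.0765},{"dx":-31.4,"dy":12.7,"az":0.0765},{"dx":-31.4,"dy":12.7,"az":0.0765},{"dx":-31.4,"dy":12.7,"az":0.0765},{"dx":-31.4,"dy":12.7,"az":0.0765},{"dx":-31.4,"dy":12.7,"az":0.0765}]'
python3 go.py .34 -.2458 .24 -.2 24 e
```

```text
N=24 "dx":-52.76,"dy":19.75,"dz":-0.05,"az":0.1274   step 56.3mm; at [0.1813 0.6237 0.2387] yaw 2.859 tilt [-0.0003 -0.0016] t=0.10 open 0.092 F 0.0 W [ 0.1 -0.7 -0.3] q [-1.33  0.47 -0.01  1.6   0.01  1.07 -0.06]invalid input
invalid input
```

```bash

python3 -m pendant '[{"dx":-31.4,"dy":12.7,"dz":0,"ax":0,"ay":0,"az":0.0765,"claw":1},{"dx":-31.4,"dy":12.7,"dz":0,"ax":0,"ay":0,"az":0.0765,"claw":1},{"dx":-31.4,"dy":12.7,"dz":0,"ax":0,"ay":0,"az":0.0765,"claw":1},{"dx":-31.4,"dy":12.7,"dz":0,"ax":0,"ay":0,"az":0.0765,"claw":1},{"dx":-31.4,"dy":12.7,"dz":0,"ax":0,"ay":0,"az":0.0765,"claw":1},{"dx":-31.4,"dy":12.7,"dz":0,"ax":0,"ay":0,"az":0.0765,"claw":1},{"dx":-31.4,"dy":12.7,"dz":0,"ax":0,"ay":0,"az":0.0765,"claw":1},{"dx":-31.4,"dy":12.7,"dz":0,"ax":0,"ay":0,"az":0.0765,"claw":1}]'
python3 go.py .34 -.2458 .24 -.2 32 e
```

```text
time: 0.77
eef_pos: [0.4458, 0.5795, 0.2388]
ee_rot: [-0.0, 0.434, 0.901, -0.0]
wrist_force: [-0.1, -0.1, -0.5]
opening: 0.0921
finger_force: 0.0
N=32 "dx":-31.34,"dy":12.64,"dz":-0.04,"az":0.0764   step 33.8mm; at [0.4458 0.5795 0.2388] yaw 2.243 tilt [-0.0005 -0.0007] t=0.77 open 0.092 F 0.0 W [-0.1 -0.1 -0.5] q [-1.07  0.61  0.18  1.38 -0.11  1.16 -0.21]
```

```bash

python3 -m pendant '[{"dx":-31.3,"dy":12.6,"dz":0,"ax":0,"ay":0,"az":0.0764,"claw":1},{"dx":-31.3,"dy":12.6,"dz":0,"ax":0,"ay":0,"az":0.0764,"claw":1},{"dx":-31.3,"dy":12.6,"dz":0,"ax":0,"ay":0,"az":0.0764,"claw":1},{"dx":-31.3,"dy":12.6,"dz":0,"ax":0,"ay":0,"az":0.0764,"claw":1},{"dx":-31.3,"dy":12.6,"dz":0,"ax":0,"ay":0,"az":0.0764,"claw":1},{"dx":-31.3,"dy":12.6,"dz":0,"ax":0,"ay":0,"az":0.0764,"claw":1},{"dx":-31.3,"dy":12.6,"dz":0,"ax":0,"ay":0,"az":0.0764,"claw":1},{"dx":-31.3,"dy":12.6,"dz":0,"ax":0,"ay":0,"az":0.0764,"claw":1}]' >/dev/null
python3 -m pendant '[{"dx":-31.3,"dy":12.6,"dz":0,"ax":0,"ay":0,"az":0.0764,"claw":1},{"dx":-31.3,"dy":12.6,"dz":0,"ax":0,"ay":0,"az":0.0764,"claw":1},{"dx":-31.3,"dy":12.6,"dz":0,"ax":0,"ay":0,"az":0.0764,"claw":1},{"dx":-31.3,"dy":12.6,"dz":0,"ax":0,"ay":0,"az":0.0764,"claw":1},{"dx":-31.3,"dy":12.6,"dz":0,"ax":0,"ay":0,"az":0.0764,"claw":1},{"dx":-31.3,"dy":12.6,"dz":0,"ax":0,"ay":0,"az":0.0764,"claw":1},{"dx":-31.3,"dy":12.6,"dz":0,"ax":0,"ay":0,"az":0.0764,"claw":1},{"dx":-31.3,"dy":12.6,"dz":0,"ax":0,"ay":0,"az":0.0764,"claw":1}]' >/dev/null
python3 -m pendant '[{"dx":-31.3,"dy":12.6,"dz":0,"ax":0,"ay":0,"az":0.0764,"claw":1},{"dx":-31.3,"dy":12.6,"dz":0,"ax":0,"ay":0,"az":0.0764,"claw":1},{"dx":-31.3,"dy":12.6,"dz":0,"ax":0,"ay":0,"az":0.0764,"claw":1},{"dx":-31.3,"dy":12.6,"dz":0,"ax":0,"ay":0,"az":0.0764,"claw":1},{"dx":-31.3,"dy":12.6,"dz":0,"ax":0,"ay":0,"az":0.0764,"claw":1},{"dx":-31.3,"dy":12.6,"dz":0,"ax":0,"ay":0,"az":0.0764,"claw":1},{"dx":-31.3,"dy":12.6,"dz":0,"ax":0,"ay":0,"az":0.0764,"claw":1},{"dx":-31.3,"dy":12.6,"dz":0,"ax":0,"ay":0,"az":0.0764,"claw":1}]'
python3 -m pendant '[{"dx":-31.3,"dy":12.6,"dz":0,"ax":0,"ay":0,"az":0.0764,"claw":1},{"dx":-31.3,"dy":12.6,"dz":0,"ax":0,"ay":0,"az":0.0764,"claw":1},{"dx":-31.3,"dy":12.6,"dz":0,"ax":0,"ay":0,"az":0.0764,"claw":1},{"dx":-31.3,"dy":12.6,"dz":0,"ax":0,"ay":0,"az":0.0764,"claw":1},{"dx":-31.3,"dy":12.6,"dz":0,"ax":0,"ay":0,"az":0.0764,"claw":1},{"dx":-31.3,"dy":12.6,"dz":0,"ax":0,"ay":0,"az":0.0764,"claw":1},{"dx":-31.3,"dy":12.6,"dz":0,"ax":0,"ay":0,"az":0.0764,"claw":1},{"dx":-31.3,"dy":12.6,"dz":0,"ax":0,"ay":0,"az":0.0764,"claw":1}]'
cat >wfit.py <<'E'
# wfit.py name : refine pose with the wrist camera
import sys,json,cv2,pickle
from fit import *
from go import pose
from workcell import camera
name=sys.argv[1];z=float(sys.argv[2]) if len(sys.argv)>2 else 0.
s,R,th=pose(); c=camera("wrist"); E=np.eye(4);E[:3,:3]=R;E[:3,3]=s["eef_pos"]
W=np.linalg.inv(E@c["T_tool_cam"]); c["R"]=W[:3,:3];c["t"]=W[:3,3]
q0=json.load(open("poses.json"))[name]; m=mask(c); q,f=fit([c],[m],name,q0,z)
print(name,"was",np.round(q0,4),"wrist",q.round(4),round(f,3))
r=render(c,M[name],q,m.shape,z); im=cv2.resize(c["pixels"][...,::-1],None,fx=S,fy=S)
k,_=cv2.findContours(r,0,2); cv2.drawContours(im,k,-1,(255,255,0),3)
cv2.imwrite(f"pics/w_{name}_{s['time']:.0f}.png",cv2.resize(im,(640,480)));print(f"pics/w_{name}_{s['time']:.0f}.png")
E
python3 go.py .34 -.2458 .24 -.2 1; python3 wfit.py plane
```

```text
time: 2.77
eef_pos: [0.569, -0.1114, 0.2393]
ee_rot: [0.0, 0.979, 0.203, -0.0]
wrist_force: [0.7, -0.7, -0.4]
opening: 0.0916
finger_force: 0.0
time: 3.43
eef_pos: [0.3388, -0.2446, 0.2391]
ee_rot: [0.0, 0.995, -0.101, -0.001]
wrist_force: [-0.0, -0.3, 0.0]
opening: 0.0917
finger_force: 0.0
N=1 "dx":1.44,"dy":0.95,"dz":-0.89,"az":-0.0026   step 1.7mm; at [ 0.3388 -0.2446  0.2391] yaw -0.203 tilt [-0.0011 -0.0003] t=3.43 open 0.092 F 0.0 W [-0.  -0.3  0. ] q [-0.43  0.05  1.03  2.18 -0.06  0.93 -1.14]
plane was [ 0.3663 -0.2458 -0.2004] wrist [ 0.3662 -0.243  -0.2028] 0.029
pics/w_plane_3.png
```

View pics/w_plane_3.png

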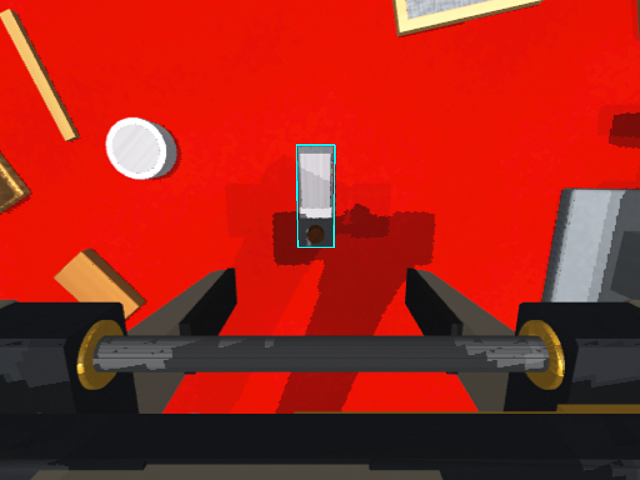

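```bash
python3 go.py .3662 -.243 .033 -.203 8 e
```

```text
N=8 "dx":4.04,"dy":-1.22,"dz":25.68,"az":-0.0013   step 4.2mm; at [ 0.3325 -0.2458  0.2385] yaw -0.213 tilt [-0.0029  0.0044] t=3.48 open 0.092 F 0.0 W [-4.6 -1.7 -2.2] q [-0.43  0.04  1.04  2.19 -0.05  0.93 -1.14]
```

```bash

python3 -m pendant '[{"dx":0,"dy":0,"dz":30,"ax":0,"ay":0,"az":0,"claw":1},{"dx":0,"dy":0,"dz":30,"ax":0,"ay":0,"az":0,"claw":1},{"dx":0,"dy":0,"dz":30,"ax":0,"ay":0,"az":0,"claw":1},{"dx":0,"dy":0,"dz":20,"ax":0,"ay":0,"az":0,"claw":1},{"dx":0,"dy":0,"dz":0,"ax":0,"ay":0,"az":0,"claw":1},{"dx":0,"dy":0,"dz":0,"ax":0,"ay":0,"az":0,"claw":1},{"dx":0,"dy":0,"dz":0,"ax":0,"ay":0,"az":0,"claw":1},{"dx":0,"dy":0,"dz":0,"ax":0,"ay":0,"az":0,"claw":1}]'
python3 wfit.py plane
python3 go.py .3662 -.243 .033 -.203 6 e
```

```text
time: 4.15
eef_pos: [0.3416, -0.2443, 0.1308]
ee_rot: [0.0, 0.995, -0.099, 0.001]
wrist_force: [-0.3, -0.4, 0.3]
opening: 0.0921
finger_force: 0.0
plane was [ 0.3663 -0.2458 -0.2004] wrist [ 0.3664 -0.243  -0.1997] 0.033
pics/w_plane_4.png
N=6 "dx":3.98,"dy":-1.01,"dz":16.31,"az":0.0009   step 4.1mm; at [ 0.3416 -0.2442  0.1308] yaw -0.198 tilt [ 0.003  -0.0004] t=4.20 open 0.092 F 0.0 W [ 1.3 -0.2  0. ] q [-0.23  0.34  0.91  2.28 -0.42  0.69 -0.79]
```

```bash

python3 -m pendant '[{"dx":8,"dy":-2,"dz":0,"ax":0,"ay":0,"az":0,"claw":1},{"dx":8,"dy":-2,"dz":0,"ax":0,"ay":0,"az":0,"claw":1},{"dx":8,"dy":-2,"dz":20,"ax":0,"ay":0,"az":0,"claw":1},{"dx":0,"dy":0,"dz":25,"ax":0,"ay":0,"az":0,"claw":1},{"dx":0,"dy":0,"dz":25,"ax":0,"ay":0,"az":0,"claw":1},{"dx":0,"dy":0,"dz":18,"ax":0,"ay":0,"az":0,"claw":1},{"dx":0,"dy":0,"dz":10,"ax":0,"ay":0,"az":0,"claw":1},{"dx":0,"dy":0,"dz":0,"ax":0,"ay":0,"az":0,"claw":1}]'
python3 -m pendant '[{"dx":0,"dy":0,"dz":0,"ax":0,"ay":0,"az":0,"claw":0.3},{"dx":0,"dy":0,"dz":0,"ax":0,"ay":0,"az":0,"claw":0.3},{"dx":0,"dy":0,"dz":0,"ax":0,"ay":0,"az":0,"claw":0.3},{"dx":0,"dy":0,"dz":0,"ax":0,"ay":0,"az":0,"claw":0.3},{"dx":0,"dy":0,"dz":0,"ax":0,"ay":0,"az":0,"claw":0.3},{"dx":0,"dy":0,"dz":0,"ax":0,"ay":0,"az":0,"claw":0.3},{"dx":0,"dy":0,"dz":0,"ax":0,"ay":0,"az":0,"claw":0.3},{"dx":0,"dy":0,"dz":0,"ax":0,"ay":0,"az":0,"claw":0.3}]'
python3 go.py .5458 -.4331 .2 1.5675 16
```

```text
time: 4.87
eef_pos: [0.3653, -0.2421, 0.03]
ee_rot: [-0.0, 0.995, -0.098, -0.001]
wrist_force: [-0.1, 0.0, 0.2]
opening: 0.0924
finger_force: 0.0
time: 5.53
eef_pos: [0.3654, -0.2431, 0.0318]
ee_rot: [0.0, 0.995, -0.099, 0.0]
wrist_force: [0.5, -3.3, -0.4]
opening: 0.0403
finger_force: 1.1
N=16 "dx":17.73,"dy":-0.56,"dz":-10.51,"az":0.0860   step 17.7mm; at [ 0.3654 -0.2431  0.0318] yaw -0.198 tilt [ 0.0006 -0.001 ] t=5.53 open 0.040 F 1.1 W [ 0.5 -3.3 -0.4] q [-0.02  0.56  0.65  2.26 -0.71  0.52 -0.58]
```

```bash

python3 -m pendant '[{"dx":0,"dy":0,"dz":0,"ax":0,"ay":0,"az":0,"claw":0},{"dx":0,"dy":0,"dz":0,"ax":0,"ay":0,"az":0,"claw":0},{"dx":0,"dy":0,"dz":0,"ax":0,"ay":0,"az":0,"claw":0},{"dx":0,"dy":0,"dz":-5,"ax":0,"ay":0,"az":0,"claw":0},{"dx":0,"dy":0,"dz":-25,"ax":0,"ay":0,"az":0,"claw":0},{"dx":0,"dy":0,"dz":-30,"ax":0,"ay":0,"az":0,"claw":0},{"dx":0,"dy":0,"dz":-30,"ax":0,"ay":0,"az":0,"claw":0},{"dx":0,"dy":0,"dz":-10,"ax":0,"ay":0,"az":0,"claw":0}]'
python3 go.py .5458 -.4331 .15 1.5675 20 e
```

```text
time: 6.2
eef_pos: [0.3657, -0.2429, 0.134]
ee_rot: [-0.0, 0.995, -0.099, 0.001]
wrist_force: [1.9, -0.1, -5.7]
opening: 0.04
finger_force: 30.0
N=20 "dx":1.76,"dy":14.86,"dz":-0.80,"az":-0.0883   step 15.0mm; at [ 0.3657 -0.2429  0.134 ] yaw -0.199 tilt [0.0022 0.    ] t=6.20 open 0.040 F 30.0 W [ 1.9 -0.1 -5.7] q [-0.25  0.37  0.9   2.23 -0.44  0.72 -0.8 ]
```

```bash

python3 -m pendant '[{"dx":1.8,"dy":14.9,"dz":-1,"ax":0,"ay":0,"az":-0.088,"claw":0},{"dx":1.8,"dy":14.9,"dz":-1,"ax":0,"ay":0,"az":-0.088,"claw":0},{"dx":1.8,"dy":14.9,"dz":-1,"ax":0,"ay":0,"az":-0.088,"claw":0},{"dx":1.8,"dy":14.9,"dz":-1,"ax":0,"ay":0,"az":-0.088,"claw":0},{"dx":1.8,"dy":14.9,"dz":-1,"ax":0,"ay":0,"az":-0.088,"claw":0},{"dx":1.8,"dy":14.9,"dz":-1,"ax":0,"ay":0,"az":-0.088,"claw":0},{"dx":1.8,"dy":14.9,"dz":-1,"ax":0,"ay":0,"az":-0.088,"claw":0},{"dx":1.8,"dy":14.9,"dz":-1,"ax":0,"ay":0,"az":-0.088,"claw":0}]'
python3 -m pendant '[{"dx":1.8,"dy":14.9,"dz":-1,"ax":0,"ay":0,"az":-0.088,"claw":0},{"dx":1.8,"dy":14.9,"dz":-1,"ax":0,"ay":0,"az":-0.088,"claw":0},{"dx":1.8,"dy":14.9,"dz":-1,"ax":0,"ay":0,"az":-0.088,"claw":0},{"dx":1.8,"dy":14.9,"dz":-1,"ax":0,"ay":0,"az":-0.088,"claw":0},{"dx":1.8,"dy":14.9,"dz":-1,"ax":0,"ay":0,"az":-0.088,"claw":0},{"dx":1.8,"dy":14.9,"dz":-1,"ax":0,"ay":0,"az":-0.088,"claw":0},{"dx":1.8,"dy":14.9,"dz":-1,"ax":0,"ay":0,"az":-0.088,"claw":0},{"dx":1.8,"dy":14.9,"dz":-1,"ax":0,"ay":0,"az":-0.088,"claw":0}]'
python3 -m pendant '[{"dx":1.8,"dy":14.9,"dz":0,"ax":0,"ay":0,"az":-0.088,"claw":0},{"dx":1.8,"dy":14.9,"dz":0,"ax":0,"ay":0,"az":-0.088,"claw":0},{"dx":1.8,"dy":14.9,"dz":0,"ax":0,"ay":0,"az":-0.088,"claw":0},{"dx":1.8,"dy":14.9,"dz":0,"ax":0,"ay":0,"az":-0.088,"claw":0},{"dx":0,"dy":0,"dz":0,"ax":0,"ay":0,"az":0,"claw":0},{"dx":0,"dy":0,"dz":0,"ax":0,"ay":0,"az":0,"claw":0},{"dx":0,"dy":0,"dz":0,"ax":0,"ay":0,"az":0,"claw":0},{"dx":0,"dy":0,"dz":0,"ax":0,"ay":0,"az":0,"claw":0}]'
python3 go.py .5458 -.4331 .06 1.5675 4 e; python3 wfit.py plane_rest
```

```text
time: 6.87
eef_pos: [0.3912, -0.3568, 0.1389]
ee_rot: [-0.001, 0.968, 0.252, -0.001]
wrist_force: [-0.1, -0.8, -4.6]
opening: 0.0395
finger_force: 30.0
time: 7.53
eef_pos: [0.4861, -0.4265, 0.1464]
ee_rot: [-0.002, 0.821, 0.57, -0.001]
wrist_force: [-0.3, 0.1, -4.5]
opening: 0.0398
finger_force: 30.0
time: 8.2
eef_pos: [0.5445, -0.4337, 0.1471]
ee_rot: [-0.001, 0.711, 0.703, -0.001]
wrist_force: [-0.0, -0.0, -4.5]
opening: 0.0398
finger_force: 30.0
N=4 "dx":0.15,"dy":0.33,"dz":21.78,"az":-0.0020   step 0.4mm; at [ 0.5445 -0.4337  0.1471] yaw 1.560 tilt [-0.002   0.0006] t=8.20 open 0.040 F 30.0 W [-0.  -0.  -4.5] q [ 0.37  0.66  0.38  1.57 -0.27  0.97  0.82]
plane_rest was [ 0.5458 -0.4331  1.5675] wrist [ 0.5458 -0.4331  1.5675] 1.0
pics/w_plane_rest_8.png
```

```bash
ls pics
```

```text
side0.png
sidec.png
top0.png
topc.png
w_plane_3.png
w_plane_4.png
w_plane_rest_8.png
```

View pics/w_plane_rest_8.png

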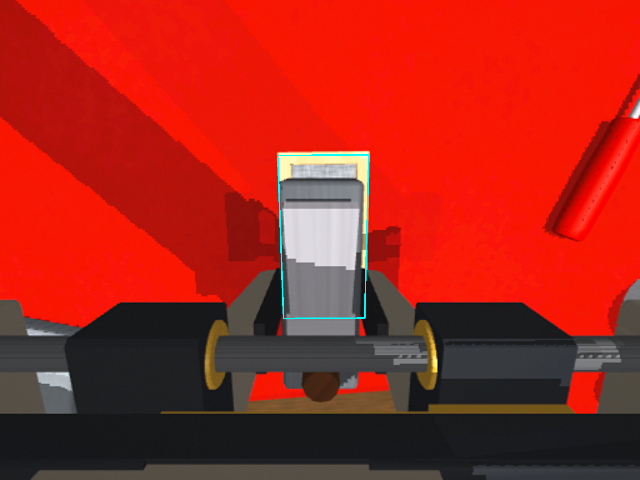

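```bash

python3 -m pendant '[{"dx":2,"dy":1.3,"dz":20,"ax":0,"ay":0,"az":-0.008,"claw":0},{"dx":0,"dy":0,"dz":25,"ax":0,"ay":0,"az":0,"claw":0},{"dx":0,"dy":0,"dz":25,"ax":0,"ay":0,"az":0,"claw":0},{"dx":0,"dy":0,"dz":15,"ax":0,"ay":0,"az":0,"claw":0},{"dx":0,"dy":0,"dz":5,"ax":0,"ay":0,"az":0,"claw":0},{"dx":0,"dy":0,"dz":0,"ax":0,"ay":0,"az":0,"claw":0},{"dx":0,"dy":0,"dz":0,"ax":0,"ay":0,"az":0,"claw":0},{"dx":0,"dy":0,"dz":0,"ax":0,"ay":0,"az":0,"claw":0}]'
python3 go.py .5458 -.4315 .0395 1.5675 1 e
```

```text
time: 8.92
eef_pos: [0.5483, -0.4326, 0.0594]
ee_rot: [0.001, 0.708, 0.707, 0.0]
wrist_force: [-0.5, -0.4, -5.4]
opening: 0.0396
finger_force: 30.0
N=1 "dx":1.14,"dy":-2.46,"dz":19.88,"az":0.0021   step 2.7mm; at [ 0.5483 -0.4326  0.0594] yaw 1.570 tilt [ 0.0023 -0.0018] t=8.92 open 0.040 F 30.0 W [-0.5 -0.4 -5.4] q [ 0.39  0.76  0.34  1.6  -0.32  0.83  0.86]
```

```bash

python3 -m pendant '[{"dx":1,"dy":-2,"dz":6,"ax":0,"ay":0,"az":0,"claw":0},{"dx":0,"dy":0,"dz":6,"ax":0,"ay":0,"az":0,"claw":0},{"dx":0,"dy":0,"dz":4,"ax":0,"ay":0,"az":0,"claw":0},{"dx":0,"dy":0,"dz":2,"ax":0,"ay":0,"az":0,"claw":0},{"dx":0,"dy":0,"dz":0,"ax":0,"ay":0,"az":0,"claw":0},{"dx":0,"dy":0,"dz":0,"ax":0,"ay":0,"az":0,"claw":0},{"dx":0,"dy":0,"dz":0,"ax":0,"ay":0,"az":0,"claw":0},{"dx":0,"dy":0,"dz":0,"ax":0,"ay":0,"az":0,"claw":0}]'
python3 go.py .5458 -.4315 .0395 1.5675 1 e
```

```text
time: 9.58
eef_pos: [0.5456, -0.4308, 0.0398]
ee_rot: [0.0, 0.707, 0.707, 0.0]
wrist_force: [0.2, -0.0, -5.0]
opening: 0.0395
finger_force: 30.0
N=1 "dx":-0.67,"dy":0.20,"dz":0.34,"az":0.0024   step 0.7mm; at [ 0.5456 -0.4308  0.0398] yaw 1.570 tilt [ 0.0004 -0.0003] t=9.58 open 0.040 F 30.0 W [ 0.2 -0.  -5. ] q [ 0.4   0.79  0.33  1.61 -0.32  0.8   0.86]
```

```bash

python3 -m pendant '[{"dx":0,"dy":0,"dz":1,"ax":0,"ay":0,"az":0,"claw":0},{"dx":0,"dy":0,"dz":0,"ax":0,"ay":0,"az":0,"claw":0.6},{"dx":0,"dy":0,"dz":0,"ax":0,"ay":0,"az":0,"claw":0.7},{"dx":0,"dy":0,"dz":0,"ax":0,"ay":0,"az":0,"claw":0.7},{"dx":0,"dy":0,"dz":0,"ax":0,"ay":0,"az":0,"claw":0.7},{"dx":0,"dy":0,"dz":0,"ax":0,"ay":0,"az":0,"claw":0.7},{"dx":0,"dy":0,"dz":0,"ax":0,"ay":0,"az":0,"claw":0.7},{"dx":0,"dy":0,"dz":-5,"ax":0,"ay":0,"az":0,"claw":0.7}]'
python3 -m pendant '[{"dx":0,"dy":0,"dz":-20,"ax":0,"ay":0,"az":0,"claw":1},{"dx":0,"dy":0,"dz":-30,"ax":0,"ay":0,"az":0,"claw":1},{"dx":0,"dy":0,"dz":-35,"ax":0,"ay":0,"az":0,"claw":1},{"dx":0,"dy":0,"dz":-35,"ax":0,"ay":0,"az":0,"claw":1},{"dx":0,"dy":0,"dz":-35,"ax":0,"ay":0,"az":0,"claw":1},{"dx":0,"dy":0,"dz":-20,"ax":0,"ay":0,"az":0,"claw":1},{"dx":0,"dy":0,"dz":0,"ax":0,"ay":0,"az":0,"claw":1},{"dx":0,"dy":0,"dz":0,"ax":0,"ay":0,"az":0,"claw":1}]'
cat > snap.py <<'E'
import cv2,sys
from workcell import camera
cv2.imwrite(sys.argv[2],cv2.resize(camera(sys.argv[1])["pixels"][:,:,::-1],(640,480)))
E
python3 wfit.py plane_rest
python3 go.py .345 .269 .24 2.84 40 e 0
```

```text
time: 10.25
eef_pos: [0.545, -0.4302, 0.0429]
ee_rot: [-0.001, 0.707, 0.707, -0.0]
wrist_force: [-0.5, 0.1, 0.0]
opening: 0.0637
finger_force: 0.0
time: 10.92
eef_pos: [0.5459, -0.4311, 0.2205]
ee_rot: [0.002, 0.707, 0.707, 0.0]
wrist_force: [-0.1, -0.4, 0.1]
opening: 0.0921
finger_force: 0.0
plane_rest was [ 0.5458 -0.4331  1.5675] wrist [ 0.5463 -0.4303  1.571 ] 0.016
pics/w_plane_rest_11.png
N=40 "dx":18.36,"dy":6.48,"dz":-0.53,"az":-0.0317   step 19.5mm; at [ 0.5453 -0.4304  0.2187] yaw 1.570 tilt [0.0002 0.0003] t=10.97 open 0.092 F 0.0 W [-0.3 -0.2 -0.5] q [ 0.35  0.58  0.4   1.52 -0.24  1.09  0.8 ]
```

```bash
ls -t pics|head -1
```

```text
w_plane_rest_11.png
```

View pics/w_plane_rest_11.png

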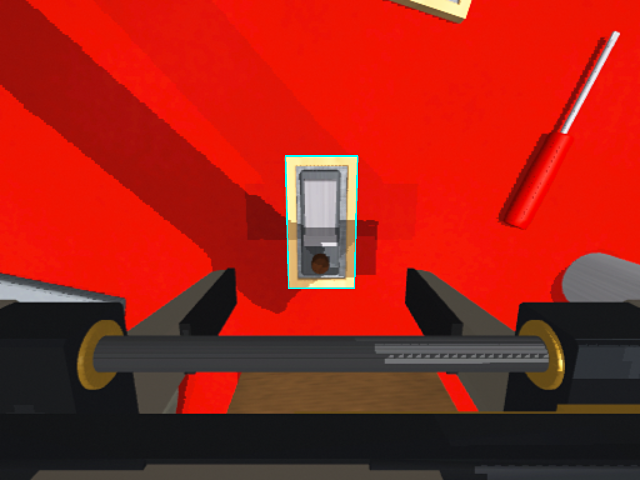

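```bash
python3 go.py .36 .265 .24 2.839 32 e
```

```text
N=32 "dx":22.58,"dy":8.33,"dz":-0.67,"az":-0.0397   step 24.1mm; at [ 0.5453 -0.4304  0.2187] yaw 1.570 tilt [0.0002 0.0003] t=10.97 open 0.092 F 0.0 W [-0.3 -0.2 -0.5] q [ 0.35  0.58  0.4   1.52 -0.24  1.09  0.8 ]
```

```bash
python3 go.py .40 .25 .24 2.84 24 e
```

```text
N=24 "dx":28.61,"dy":12.01,"dz":-0.89,"az":-0.0529   step 31.0mm; at [ 0.5453 -0.4304  0.2187] yaw 1.570 tilt [0.0002 0.0003] t=10.97 open 0.092 F 0.0 W [-0.3 -0.2 -0.5] q [ 0.35  0.58  0.4   1.52 -0.24  1.09  0.8 ]
```

```bash

python3 -m pendant '[{"dx":28.6,"dy":12,"dz":-1,"ax":0,"ay":0,"az":-0.053,"claw":1},{"dx":28.6,"dy":12,"dz":-1,"ax":0,"ay":0,"az":-0.053,"claw":1},{"dx":28.6,"dy":12,"dz":-1,"ax":0,"ay":0,"az":-0.053,"claw":1},{"dx":28.6,"dy":12,"dz":-1,"ax":0,"ay":0,"az":-0.053,"claw":1},{"dx":28.6,"dy":12,"dz":-1,"ax":0,"ay":0,"az":-0.053,"claw":1},{"dx":28.6,"dy":12,"dz":-1,"ax":0,"ay":0,"az":-0.053,"claw":1},{"dx":28.6,"dy":12,"dz":-1,"ax":0,"ay":0,"az":-0.053,"claw":1},{"dx":28.6,"dy":12,"dz":-1,"ax":0,"ay":0,"az":-0.053,"claw":1}]' >/dev/null
python3 -m pendant '[{"dx":28.6,"dy":12,"dz":-1,"ax":0,"ay":0,"az":-0.053,"claw":1},{"dx":28.6,"dy":12,"dz":-1,"ax":0,"ay":0,"az":-0.053,"claw":1},{"dx":28.6,"dy":12,"dz":-1,"ax":0,"ay":0,"az":-0.053,"claw":1},{"dx":28.6,"dy":12,"dz":-1,"ax":0,"ay":0,"az":-0.053,"claw":1},{"dx":28.6,"dy":12,"dz":-1,"ax":0,"ay":0,"az":-0.053,"claw":1},{"dx":28.6,"dy":12,"dz":-1,"ax":0,"ay":0,"az":-0.053,"claw":1},{"dx":28.6,"dy":12,"dz":-1,"ax":0,"ay":0,"az":-0.053,"claw":1},{"dx":28.6,"dy":12,"dz":-1,"ax":0,"ay":0,"az":-0.053,"claw":1}]' >/dev/null
python3 -m pendant '[{"dx":28.6,"dy":12,"dz":-1,"ax":0,"ay":0,"az":-0.053,"claw":1},{"dx":28.6,"dy":12,"dz":-1,"ax":0,"ay":0,"az":-0.053,"claw":1},{"dx":28.6,"dy":12,"dz":-1,"ax":0,"ay":0,"az":-0.053,"claw":1},{"dx":28.6,"dy":12,"dz":-1,"ax":0,"ay":0,"az":-0.053,"claw":1},{"dx":28.6,"dy":12,"dz":-1,"ax":0,"ay":0,"az":-0.053,"claw":1},{"dx":28.6,"dy":12,"dz":-1,"ax":0,"ay":0,"az":-0.053,"claw":1},{"dx":28.6,"dy":12,"dz":-1,"ax":0,"ay":0,"az":-0.053,"claw":1},{"dx":28.6,"dy":12,"dz":-1,"ax":0,"ay":0,"az":-0.053,"claw":1}]' >/dev/null
python3 -m pendant '[{"dx":0,"dy":0,"dz":20,"ax":0,"ay":0,"az":0,"claw":1},{"dx":0,"dy":0,"dz":30,"ax":0,"ay":0,"az":0,"claw":1},{"dx":0,"dy":0,"dz":20,"ax":0,"ay":0,"az":0,"claw":1},{"dx":0,"dy":0,"dz":0,"ax":0,"ay":0,"az":0,"claw":1},{"dx":0,"dy":0,"dz":0,"ax":0,"ay":0,"az":0,"claw":1},{"dx":0,"dy":0,"dz":0,"ax":0,"ay":0,"az":0,"claw":1},{"dx":0,"dy":0,"dz":0,"ax":0,"ay":0,"az":0,"claw":1},{"dx":0,"dy":0,"dz":0,"ax":0,"ay":0,"az":0,"claw":1}]'
python3 wfit.py square
python3 go.py .370 .2417 .033 2.84 8 e; ls -t pics|head -1
```

```text
time: 13.63
eef_pos: [0.4003, 0.2495, 0.1737]
ee_rot: [0.001, 0.149, 0.989, 0.001]
wrist_force: [-0.4, 0.3, 0.2]
opening: 0.0921
finger_force: 0.0
square was [ 0.3784  0.2684 -0.3026] wrist [ 0.3781  0.2701 -0.2695] 0.056
pics/w_square_14.png
N=8 "dx":3.31,"dy":-2.04,"dz":17.57,"az":0.0002   step 3.9mm; at [0.4001 0.2495 0.1736] yaw 2.842 tilt [0.0016 0.0011] t=13.68 open 0.092 F 0.0 W [ 0.2  0.5 -0. ] q [-0.53  0.26 -0.11  2.08  0.04  0.8   0.6 ]
w_square_14.png
```

View pics/w_square_14.png

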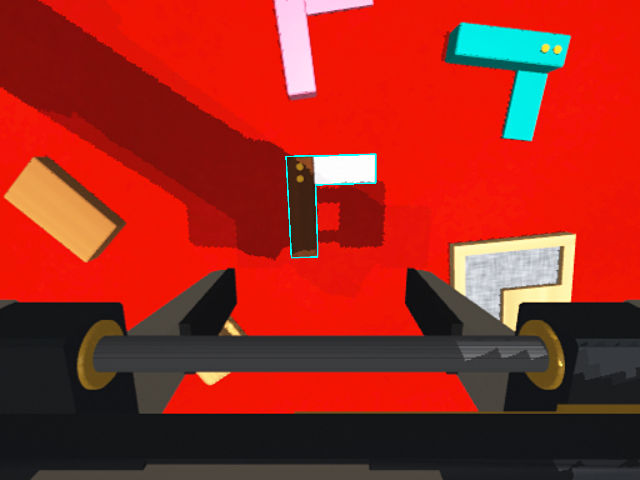

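```bash
python3 go.py .3706 .2431 .033 2.872 6 e
```

```text
N=6 "dx":4.42,"dy":-2.41,"dz":23.43,"az":-0.0050   step 5.0mm; at [0.4001 0.2495 0.1736] yaw 2.842 tilt [0.0016 0.0011] t=13.68 open 0.092 F 0.0 W [ 0.2  0.5 -0. ] q [-0.53  0.26 -0.11  2.08  0.04  0.8   0.6 ]
```

```bash

python3 -m pendant '[{"dx":9,"dy":-5,"dz":15,"ax":0,"ay":0,"az":-0.01,"claw":1},{"dx":9,"dy":-5,"dz":25,"ax":0,"ay":0,"az":-0.01,"claw":1},{"dx":8.5,"dy":-4.5,"dz":30,"ax":0,"ay":0,"az":-0.01,"claw":1},{"dx":0,"dy":0,"dz":30,"ax":0,"ay":0,"az":0,"claw":1},{"dx":0,"dy":0,"dz":25,"ax":0,"ay":0,"az":0,"claw":1},{"dx":0,"dy":0,"dz":15,"ax":0,"ay":0,"az":0,"claw":1},{"dx":0,"dy":0,"dz":0,"ax":0,"ay":0,"az":0,"claw":1},{"dx":0,"dy":0,"dz":0,"ax":0,"ay":0,"az":0,"claw":0.7}]'
python3 go.py .3706 .2431 .033 2.872 1 e
python3 -m pendant '[{"dx":0,"dy":0,"dz":0,"ax":0,"ay":0,"az":0,"claw":0.5},{"dx":0,"dy":0,"dz":0,"ax":0,"ay":0,"az":0,"claw":0.4},{"dx":0,"dy":0,"dz":0,"ax":0,"ay":0,"az":0,"claw":0.35},{"dx":0,"dy":0,"dz":0,"ax":0,"ay":0,"az":0,"claw":0.3},{"dx":0,"dy":0,"dz":0,"ax":0,"ay":0,"az":0,"claw":0.2},{"dx":0,"dy":0,"dz":0,"ax":0,"ay":0,"az":0,"claw":0},{"dx":0,"dy":0,"dz":0,"ax":0,"ay":0,"az":0,"claw":0},{"dx":0,"dy":0,"dz":0,"ax":0,"ay":0,"az":0,"claw":0}]'
python3 go.py .3706 .2431 .033 2.872 1 e
```

```text
time: 14.35
eef_pos: [0.37, 0.2429, 0.0326]
ee_rot: [-0.0, 0.134, 0.991, -0.0]
wrist_force: [-0.4, 0.6, 1.2]
opening: 0.0875
finger_force: 0.0
N=1 "dx":-0.48,"dy":0.38,"dz":-0.35,"az":-0.0000   step 0.6mm; at [0.37   0.2429 0.0326] yaw 2.872 tilt [-0.0006 -0.0004] t=14.35 open 0.088 F 0.0 W [-0.4  0.6  1.2] q [-0.58  0.49 -0.09  2.22  0.1   0.44  0.55]
time: 15.02
eef_pos: [0.3701, 0.2428, 0.0327]
ee_rot: [0.0, 0.134, 0.991, 0.0]
wrist_force: [0.0, -0.5, 0.6]
opening: 0.0336
finger_force: 0.0
N=1 "dx":-0.46,"dy":0.40,"dz":-0.34,"az":-0.0001   step 0.6mm; at [0.3701 0.2428 0.0327] yaw 2.872 tilt [0.0001 0.0001] t=15.02 open 0.034 F 0.0 W [ 0.  -0.5  0.6] q [-0.58  0.49 -0.09  2.22  0.1   0.44  0.55]
```

```bash

python3 -m pendant '[{"dx":0,"dy":0,"dz":0,"ax":0,"ay":0,"az":0,"claw":0},{"dx":0,"dy":0,"dz":0,"ax":0,"ay":0,"az":0,"claw":0},{"dx":0,"dy":0,"dz":0,"ax":0,"ay":0,"az":0,"claw":0},{"dx":0,"dy":0,"dz":0,"ax":0,"ay":0,"az":0,"claw":0},{"dx":0,"dy":0,"dz":0,"ax":0,"ay":0,"az":0,"claw":0},{"dx":0,"dy":0,"dz":-5,"ax":0,"ay":0,"az":0,"claw":0},{"dx":0,"dy":0,"dz":-25,"ax":0,"ay":0,"az":0,"claw":0},{"dx":0,"dy":0,"dz":-35,"ax":0,"ay":0,"az":0,"claw":0}]'
python3 -m pendant '[{"dx":0,"dy":0,"dz":-35,"ax":0,"ay":0,"az":0,"claw":0},{"dx":0,"dy":0,"dz":-15,"ax":0,"ay":0,"az":0,"claw":0},{"dx":0,"dy":0,"dz":0,"ax":0,"ay":0,"az":0,"claw":0},{"dx":0,"dy":0,"dz":0,"ax":0,"ay":0,"az":0,"claw":0},{"dx":0,"dy":0,"dz":0,"ax":0,"ay":0,"az":0,"claw":0},{"dx":0,"dy":0,"dz":0,"ax":0,"ay":0,"az":0,"claw":0},{"dx":0,"dy":0,"dz":0,"ax":0,"ay":0,"az":0,"claw":0},{"dx":0,"dy":0,"dz":0,"ax":0,"ay":0,"az":0,"claw":0}]'
python3 wfit.py square .1155; python3 wfit.py square_rest
python3 go.py .515 .383 .15 2.977 10 e; ls -t pics|head -2
```

```text
time: 15.68
eef_pos: [0.3682, 0.2417, 0.0965]
ee_rot: [-0.002, 0.134, 0.991, -0.002]
wrist_force: [-0.3, 0.9, -0.5]
opening: 0.0233
finger_force: 30.0
time: 16.35
eef_pos: [0.3695, 0.2425, 0.1466]
ee_rot: [-0.001, 0.134, 0.991, -0.001]
wrist_force: [0.4, -0.0, -0.2]
opening: 0.0237
finger_force: 30.0
square was [ 0.3784  0.2684 -0.3026] wrist [ 0.3784  0.2684 -0.3026] 1.0
pics/w_square_16.png
square_rest was [ 0.5209  0.4104 -0.1588] wrist [ 0.5209  0.4104 -0.1588] 1.0
pics/w_square_rest_16.png
N=10 "dx":-11.08,"dy":16.90,"dz":-0.31,"az":-0.0105   step 20.2mm; at [0.3697 0.2426 0.1469] yaw 2.872 tilt [-0.0012 -0.0008] t=16.45 open 0.024 F 30.0 W [-0.4 -0.4 -0.6] q [-0.54  0.26 -0.13  2.16  0.05  0.72  0.6 ]
w_square_rest_16.png
w_square_16.png
```

```bash
python3 go.py .64 .365 .2 2.977 12 e
```

```text
N=12 "dx":-19.74,"dy":14.90,"dz":-4.42,"az":-0.0087   step 24.7mm; at [0.3697 0.2426 0.1469] yaw 2.872 tilt [-0.0012 -0.0008] t=16.45 open 0.024 F 30.0 W [-0.4 -0.4 -0.6] q [-0.54  0.26 -0.13  2.16  0.05  0.72  0.6 ]
```

```bash

python3 -m pendant '[{"dx":-19.7,"dy":14.9,"dz":-4.4,"ax":0,"ay":0,"az":-0.009,"claw":0},{"dx":-19.7,"dy":14.9,"dz":-4.4,"ax":0,"ay":0,"az":-0.009,"claw":0},{"dx":-19.7,"dy":14.9,"dz":-4.4,"ax":0,"ay":0,"az":-0.009,"claw":0},{"dx":-19.7,"dy":14.9,"dz":-4.4,"ax":0,"ay":0,"az":-0.009,"claw":0},{"dx":-19.7,"dy":14.9,"dz":-4.4,"ax":0,"ay":0,"az":-0.009,"claw":0},{"dx":-19.7,"dy":14.9,"dz":-4.4,"ax":0,"ay":0,"az":-0.009,"claw":0},{"dx":-19.7,"dy":14.9,"dz":-4.4,"ax":0,"ay":0,"az":-0.009,"claw":0},{"dx":-19.7,"dy":14.9,"dz":-4.4,"ax":0,"ay":0,"az":-0.009,"claw":0}]' >/dev/null
python3 -m pendant '[{"dx":-19.7,"dy":14.9,"dz":-4.4,"ax":0,"ay":0,"az":-0.009,"claw":0},{"dx":-19.7,"dy":14.9,"dz":-4.4,"ax":0,"ay":0,"az":-0.009,"claw":0},{"dx":-19.7,"dy":14.9,"dz":-4.4,"ax":0,"ay":0,"az":-0.009,"claw":0},{"dx":-19.7,"dy":14.9,"dz":-4.4,"ax":0,"ay":0,"az":-0.009,"claw":0},{"dx":0,"dy":0,"dz":0,"ax":0,"ay":0,"az":0,"claw":0},{"dx":0,"dy":0,"dz":0,"ax":0,"ay":0,"az":0,"claw":0},{"dx":0,"dy":0,"dz":0,"ax":0,"ay":0,"az":0,"claw":0},{"dx":0,"dy":0,"dz":0,"ax":0,"ay":0,"az":0,"claw":0}]'
python3 wfit.py square_rest; ls -t pics|head -1; python3 go.py .5164 .3820 .08 2.977 8 e
```

```text
time: 17.78
eef_pos: [0.6385, 0.3651, 0.1998]
ee_rot: [-0.001, 0.081, 0.997, -0.001]
wrist_force: [-0.1, 1.3, 0.0]
opening: 0.0236
finger_force: 30.0
square_rest was [ 0.5209  0.4104 -0.1588] wrist [ 0.5209  0.4126 -0.1948] 0.012
pics/w_square_rest_18.png
w_square_rest_18.png
N=8 "dx":15.42,"dy":-0.41,"dz":15.01,"az":0.0004   step 15.4mm; at [0.6387 0.3652 0.2001] yaw 2.980 tilt [-0.001  -0.0006] t=17.83 open 0.024 F 30.0 W [-0.4 -0.1 -1.4] q [-0.51  0.65 -0.09  1.39  0.06  1.1   0.8 ]
```

View pics/w_square_rest_18.png

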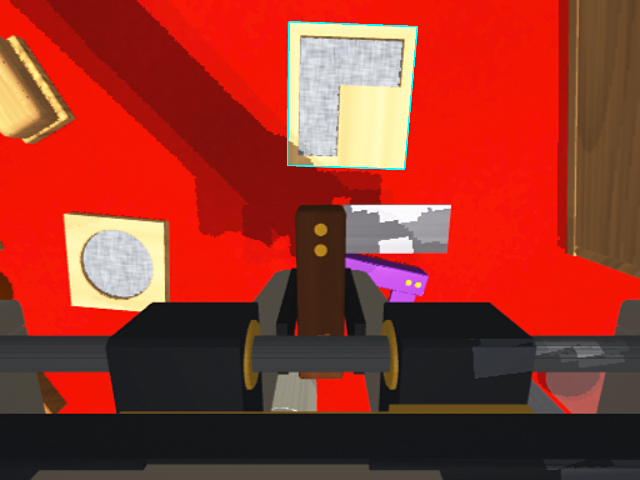

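```bash
python3 go.py .5154 .3847 .08 2.947 10 e
```

```text
N=10 "dx":12.48,"dy":-0.24,"dz":12.01,"az":0.0033   step 12.5mm; at [0.6387 0.3652 0.2001] yaw 2.980 tilt [-0.001  -0.0006] t=17.83 open 0.024 F 30.0 W [-0.4 -0.1 -1.4] q [-0.51  0.65 -0.09  1.39  0.06  1.1   0.8 ]
```

```bash

python3 -m pendant '[{"dx":18,"dy":-0.4,"dz":5,"ax":0,"ay":0,"az":0.005,"claw":0},{"dx":18,"dy":-0.4,"dz":10,"ax":0,"ay":0,"az":0.005,"claw":0},{"dx":18,"dy":-0.4,"dz":15,"ax":0,"ay":0,"az":0.005,"claw":0},{"dx":18,"dy":-0.3,"dz":25,"ax":0,"ay":0,"az":0.005,"claw":0},{"dx":18,"dy":-0.3,"dz":25,"ax":0,"ay":0,"az":0.005,"claw":0},{"dx":18,"dy":-0.3,"dz":25,"ax":0,"ay":0,"az":0.005,"claw":0},{"dx":17,"dy":-0.3,"dz":15,"ax":0,"ay":0,"az":0.003,"claw":0},{"dx":0,"dy":0,"dz":0,"ax":0,"ay":0,"az":0,"claw":0}]'
python3 -m pendant '[{"dx":0,"dy":0,"dz":8,"ax":0,"ay":0,"az":0,"claw":0},{"dx":0,"dy":0,"dz":4,"ax":0,"ay":0,"az":0,"claw":0},{"dx":0,"dy":0,"dz":0,"ax":0,"ay":0,"az":0,"claw":0},{"dx":0,"dy":0,"dz":0,"ax":0,"ay":0,"az":0,"claw":0},{"dx":0,"dy":0,"dz":0,"ax":0,"ay":0,"az":0,"claw":0},{"dx":0,"dy":0,"dz":0,"ax":0,"ay":0,"az":0,"claw":0},{"dx":0,"dy":0,"dz":0,"ax":0,"ay":0,"az":0,"claw":0},{"dx":0,"dy":0,"dz":0,"ax":0,"ay":0,"az":0,"claw":0}]'
python3 go.py .5154 .3847 .0395 2.947 4 e
```

```text
time: 18.5
eef_pos: [0.5097, 0.3849, 0.077]
ee_rot: [-0.004, 0.095, 0.995, -0.002]
wrist_force: [-1.4, -0.6, -0.7]
opening: 0.0237
finger_force: 30.0
time: 19.17
eef_pos: [0.5165, 0.3852, 0.0687]
ee_rot: [0.0, 0.097, 0.995, 0.0]
wrist_force: [-0.0, 0.5, -0.1]
opening: 0.0239
finger_force: 30.0
N=4 "dx":0.24,"dy":-0.18,"dz":7.30,"az":-0.0001   step 0.3mm; at [0.5165 0.3852 0.0687] yaw 2.947 tilt [0.0005 0.0003] t=19.17 open 0.024 F 30.0 W [-0.   0.5 -0.1] q [-0.62  0.66 -0.1   1.72  0.09  0.76  0.61]
```

```bash

python3 -m pendant '[{"dx":1,"dy":-0.7,"dz":10,"ax":0,"ay":0,"az":0,"claw":0},{"dx":0,"dy":0,"dz":10,"ax":0,"ay":0,"az":0,"claw":0},{"dx":0,"dy":0,"dz":7,"ax":0,"ay":0,"az":0,"claw":0},{"dx":0,"dy":0,"dz":2,"ax":0,"ay":0,"az":0,"claw":0},{"dx":0,"dy":0,"dz":0.3,"ax":0,"ay":0,"az":0,"claw":0},{"dx":0,"dy":0,"dz":0,"ax":0,"ay":0,"az":0,"claw":0},{"dx":0,"dy":0,"dz":0,"ax":0,"ay":0,"az":0,"claw":0},{"dx":0,"dy":0,"dz":0,"ax":0,"ay":0,"az":0,"claw":0}]'
python3 -m pendant '[{"dx":0,"dy":0,"dz":0,"ax":0,"ay":0,"az":0,"claw":0.45},{"dx":0,"dy":0,"dz":0,"ax":0,"ay":0,"az":0,"claw":0.5},{"dx":0,"dy":0,"dz":0,"ax":0,"ay":0,"az":0,"claw":0.5},{"dx":0,"dy":0,"dz":0,"ax":0,"ay":0,"az":0,"claw":0.5},{"dx":0,"dy":0,"dz":0,"ax":0,"ay":0,"az":0,"claw":0.5},{"dx":0,"dy":0,"dz":-5,"ax":0,"ay":0,"az":0,"claw":0.5},{"dx":0,"dy":0,"dz":-20,"ax":0,"ay":0,"az":0,"claw":0.5},{"dx":0,"dy":0,"dz":-35,"ax":0,"ay":0,"az":0,"claw":0.6}]'
python3 -m pendant '[{"dx":-10,"dy":0,"dz":-35,"ax":0,"ay":0,"az":0,"claw":1},{"dx":-10,"dy":0,"dz":-35,"ax":0,"ay":0,"az":0,"claw":1},{"dx":-10,"dy":0,"dz":-35,"ax":0,"ay":0,"az":0,"claw":1},{"dx":-10,"dy":0,"dz":-20,"ax":0,"ay":0,"az":0,"claw":1},{"dx":0,"dy":0,"dz":0,"ax":0,"ay":0,"az":0,"claw":1},{"dx":0,"dy":0,"dz":0,"ax":0,"ay":0,"az":0,"claw":1},{"dx":0,"dy":0,"dz":0,"ax":0,"ay":0,"az":0,"claw":1},{"dx":0,"dy":0,"dz":0,"ax":0,"ay":0,"az":0,"claw":1}]'
python3 wfit.py square_rest; ls -t pics|head -1; python3 go.py .45 .09 .2 0.35 24
```

```text
time: 19.83
eef_pos: [0.5146, 0.3845, 0.0385]
ee_rot: [-0.0, 0.097, 0.995, -0.0]
wrist_force: [-0.8, -0.5, -0.7]
opening: 0.0235
finger_force: 30.0
time: 20.5
eef_pos: [0.5129, 0.383, 0.0963]
ee_rot: [-0.003, 0.097, 0.995, -0.003]
wrist_force: [-0.1, -1.0, 0.1]
opening: 0.0506
finger_force: 0.0
time: 21.17
eef_pos: [0.5529, 0.3767, 0.2224]
ee_rot: [-0.001, 0.097, 0.995, -0.001]
wrist_force: [-0.4, 0.1, -0.4]
opening: 0.0922
finger_force: 0.0
square_rest was [ 0.5209  0.4104 -0.1588] wrist [ 0.521   0.4127 -0.193 ] 0.008
pics/w_square_rest_21.png
w_square_rest_21.png
N=24 "dx":5.14,"dy":-11.78,"dz":0.93,"az":-0.0227   step 12.9mm; at [0.553  0.3768 0.2224] yaw 2.948 tilt [-0.0027 -0.0016] t=21.22 open 0.092 F 0.0 W [-0.2 -0.4 -0.1] q [-0.57  0.52 -0.1   1.56  0.06  1.07  0.68]
```

View pics/w_square_rest_21.png

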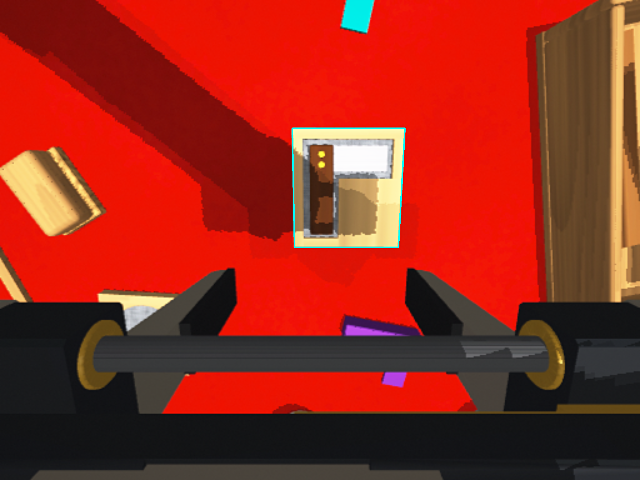

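```bash
python3 go.py .505 .12 .19 3.49 10 e
```

```text
N=10 "dx":6.16,"dy":-25.72,"dz":3.24,"az":-0.0542   step 26.4mm; at [0.553  0.3768 0.2224] yaw 2.948 tilt [-0.0027 -0.0016] t=21.22 open 0.092 F 0.0 W [-0.2 -0.4 -0.1] q [-0.57  0.52 -0.1   1.56  0.06  1.07  0.68]
```

```bash

python3 -m pendant '[{"dx":6.2,"dy":-25.7,"dz":3,"ax":0,"ay":0,"az":-0.054,"claw":1},{"dx":6.2,"dy":-25.7,"dz":3,"ax":0,"ay":0,"az":-0.054,"claw":1},{"dx":6.2,"dy":-25.7,"dz":3,"ax":0,"ay":0,"az":-0.054,"claw":1},{"dx":6.2,"dy":-25.7,"dz":3,"ax":0,"ay":0,"az":-0.054,"claw":1},{"dx":6.2,"dy":-25.7,"dz":3,"ax":0,"ay":0,"az":-0.054,"claw":1},{"dx":6.2,"dy":-25.7,"dz":3,"ax":0,"ay":0,"az":-0.054,"claw":1},{"dx":6.2,"dy":-25.7,"dz":3,"ax":0,"ay":0,"az":-0.054,"claw":1},{"dx":6.2,"dy":-25.7,"dz":3,"ax":0,"ay":0,"az":-0.054,"claw":1}]' >/dev/null
python3 -m pendant '[{"dx":6.2,"dy":-25.7,"dz":3,"ax":0,"ay":0,"az":-0.054,"claw":1},{"dx":6.2,"dy":-25.7,"dz":3,"ax":0,"ay":0,"az":-0.054,"claw":1},{"dx":0,"dy":0,"dz":0,"ax":0,"ay":0,"az":0,"claw":1},{"dx":0,"dy":0,"dz":0,"ax":0,"ay":0,"az":0,"claw":1},{"dx":0,"dy":0,"dz":0,"ax":0,"ay":0,"az":0,"claw":1},{"dx":0,"dy":0,"dz":0,"ax":0,"ay":0,"az":0,"claw":1},{"dx":0,"dy":0,"dz":0,"ax":0,"ay":0,"az":0,"claw":1},{"dx":0,"dy":0,"dz":0,"ax":0,"ay":0,"az":0,"claw":1}]'
python3 wfit.py sander; ls -t pics|head -1; python3 go.py .4636 .108 .041 3.49 8 e
```

```text
time: 22.55
eef_pos: [0.5052, 0.1216, 0.194]
ee_rot: [-0.0, -0.173, 0.985, 0.0]
wrist_force: [-0.6, 0.2, 0.0]
opening: 0.0915
finger_force: 0.0
sander was [0.4636 0.108  0.3519] wrist [0.4647 0.1112 0.3228] 0.036
pics/w_sander_23.png
w_sander_23.png
N=8 "dx":5.46,"dy":0.21,"dz":19.13,"az":-0.0002   step 5.5mm; at [0.5053 0.1213 0.1941] yaw -2.795 tilt [-0.      0.0002] t=22.60 open 0.092 F 0.0 W [-0.2 -0.2  0.5] q [-0.16  0.32 -0.17  1.95  0.07  0.88  1.56]
```

View pics/w_sander_23.png

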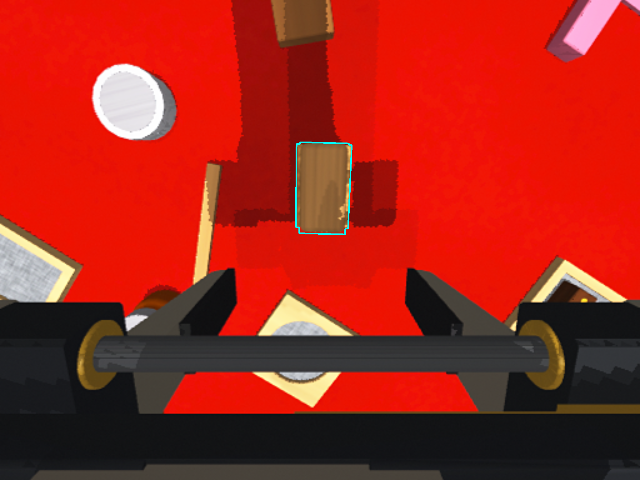

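```bash
python3 go.py .4647 .1112 .041 3.4644 6 e
```

```text
N=6 "dx":6.94,"dy":0.64,"dz":25.51,"az":0.0040   step 7.0mm; at [0.5053 0.1213 0.1941] yaw -2.795 tilt [-0.      0.0002] t=22.60 open 0.092 F 0.0 W [-0.2 -0.2  0.5] q [-0.16  0.32 -0.17  1.95  0.07  0.88  1.56]
```

```bash

python3 -m pendant '[{"dx":14,"dy":1.3,"dz":15,"ax":0,"ay":0,"az":0.012,"claw":1},{"dx":14,"dy":1.3,"dz":25,"ax":0,"ay":0,"az":0.012,"claw":1},{"dx":13.6,"dy":1.3,"dz":30,"ax":0,"ay":0,"az":0,"claw":1},{"dx":0,"dy":0,"dz":35,"ax":0,"ay":0,"az":0,"claw":1},{"dx":0,"dy":0,"dz":30,"ax":0,"ay":0,"az":0,"claw":1},{"dx":0,"dy":0,"dz":18,"ax":0,"ay":0,"az":0,"claw":1},{"dx":0,"dy":0,"dz":0,"ax":0,"ay":0,"az":0,"claw":0.9},{"dx":0,"dy":0,"dz":0,"ax":0,"ay":0,"az":0,"claw":0.7}]'
python3 go.py .4647 .1112 .041 3.4644 1 e
python3 -m pendant '[{"dx":0,"dy":0,"dz":0,"ax":0,"ay":0,"az":0,"claw":0.5},{"dx":0,"dy":0,"dz":0,"ax":0,"ay":0,"az":0,"claw":0.4},{"dx":0,"dy":0,"dz":0,"ax":0,"ay":0,"az":0,"claw":0.3},{"dx":0,"dy":0,"dz":0,"ax":0,"ay":0,"az":0,"claw":0},{"dx":0,"dy":0,"dz":0,"ax":0,"ay":0,"az":0,"claw":0},{"dx":0,"dy":0,"dz":0,"ax":0,"ay":0,"az":0,"claw":0},{"dx":0,"dy":0,"dz":0,"ax":0,"ay":0,"az":0,"claw":0},{"dx":0,"dy":0,"dz":0,"ax":0,"ay":0,"az":0,"claw":0}]'
python3 go.py .4647 .1112 .041 3.4644 1 e
```

```text
time: 23.27
eef_pos: [0.4643, 0.1108, 0.0406]
ee_rot: [-0.001, -0.16, 0.987, -0.0]
wrist_force: [0.3, -0.1, 0.8]
opening: 0.0809
finger_force: 0.0
N=1 "dx":-0.48,"dy":0.27,"dz":-0.37,"az":-0.0008   step 0.5mm; at [0.4643 0.1108 0.0406] yaw -2.820 tilt [-0.0019 -0.0004] t=23.27 open 0.081 F 0.0 W [ 0.3 -0.1  0.8] q [-0.2   0.51 -0.13  2.13  0.13  0.5   1.47]
time: 23.93
eef_pos: [0.4652, 0.1104, 0.0417]
ee_rot: [0.0, -0.16, 0.987, -0.0]
wrist_force: [-0.6, -0.8, 6.4]
opening: 0.0418
finger_force: 30.0
N=1 "dx":0.22,"dy":0.94,"dz":0.66,"az":-0.0017   step 1.0mm; at [0.4652 0.1104 0.0417] yaw -2.820 tilt [ 0.0009 -0.    ] t=23.93 open 0.042 F 30.0 W [-0.6 -0.8  6.4] q [-0.2   0.51 -0.13  2.13  0.13  0.5   1.47]
```

```bash

python3 -m pendant '[{"dx":0,"dy":0,"dz":-5,"ax":0,"ay":0,"az":0,"claw":0},{"dx":0,"dy":0,"dz":-20,"ax":0,"ay":0,"az":0,"claw":0},{"dx":0,"dy":0,"dz":-30,"ax":0,"ay":0,"az":0,"claw":0},{"dx":0,"dy":0,"dz":-35,"ax":0,"ay":0,"az":0,"claw":0},{"dx":0,"dy":0,"dz":-35,"ax":0,"ay":0,"az":0,"claw":0},{"dx":0,"dy":0,"dz":-25,"ax":0,"ay":0,"az":0,"claw":0},{"dx":0,"dy":0,"dz":0,"ax":0,"ay":0,"az":0,"claw":0},{"dx":0,"dy":0,"dz":0,"ax":0,"ay":0,"az":0,"claw":0}]'
python3 go.py .622 -.283 .2 1.29 24 e
```

```text
time: 24.6
eef_pos: [0.4652, 0.1106, 0.1922]
ee_rot: [0.001, -0.16, 0.987, 0.0]
wrist_force: [-1.1, 0.2, -1.4]
opening: 0.042
finger_force: 30.0
N=24 "dx":-19.30,"dy":-9.85,"dz":-0.33,"az":0.0905   step 21.7mm; at [0.4652 0.1106 0.1922] yaw -2.820 tilt [0.0027 0.0006] t=24.60 open 0.042 F 30.0 W [-1.1  0.2 -1.4] q [-0.15  0.25 -0.18  2.05  0.06  0.84  1.53]
```

```bash

python3 -m pendant '[{"dx":-19.3,"dy":-9.9,"dz":0,"ax":0,"ay":0,"az":0.0905,"claw":0},{"dx":-19.3,"dy":-9.9,"dz":0,"ax":0,"ay":0,"az":0.0905,"claw":0},{"dx":-19.3,"dy":-9.9,"dz":0,"ax":0,"ay":0,"az":0.0905,"claw":0},{"dx":-19.3,"dy":-9.9,"dz":0,"ax":0,"ay":0,"az":0.0905,"claw":0},{"dx":-19.3,"dy":-9.9,"dz":0,"ax":0,"ay":0,"az":0.0905,"claw":0},{"dx":-19.3,"dy":-9.9,"dz":0,"ax":0,"ay":0,"az":0.0905,"claw":0},{"dx":-19.3,"dy":-9.9,"dz":0,"ax":0,"ay":0,"az":0.0905,"claw":0},{"dx":-19.3,"dy":-9.9,"dz":0,"ax":0,"ay":0,"az":0.0905,"claw":0}]' >/dev/null
python3 -m pendant '[{"dx":-19.3,"dy":-9.9,"dz":0,"ax":0,"ay":0,"az":0.0905,"claw":0},{"dx":-19.3,"dy":-9.9,"dz":0,"ax":0,"ay":0,"az":0.0905,"claw":0},{"dx":-19.3,"dy":-9.9,"dz":0,"ax":0,"ay":0,"az":0.0905,"claw":0},{"dx":-19.3,"dy":-9.9,"dz":0,"ax":0,"ay":0,"az":0.0905,"claw":0},{"dx":-19.3,"dy":-9.9,"dz":0,"ax":0,"ay":0,"az":0.0905,"claw":0},{"dx":-19.3,"dy":-9.9,"dz":0,"ax":0,"ay":0,"az":0.0905,"claw":0},{"dx":-19.3,"dy":-9.9,"dz":0,"ax":0,"ay":0,"az":0.0905,"claw":0},{"dx":-19.3,"dy":-9.9,"dz":0,"ax":0,"ay":0,"az":0.0905,"claw":0}]'
python3 -m pendant '[{"dx":-19.3,"dy":-9.9,"dz":0,"ax":0,"ay":0,"az":0.0905,"claw":0},{"dx":-19.3,"dy":-9.9,"dz":0,"ax":0,"ay":0,"az":0.0905,"claw":0},{"dx":-19.3,"dy":-9.9,"dz":0,"ax":0,"ay":0,"az":0.0905,"claw":0},{"dx":-19.3,"dy":-9.9,"dz":0,"ax":0,"ay":0,"az":0.0905,"claw":0},{"dx":-19.3,"dy":-9.9,"dz":0,"ax":0,"ay":0,"az":0.0905,"claw":0},{"dx":-19.3,"dy":-9.9,"dz":0,"ax":0,"ay":0,"az":0.0905,"claw":0},{"dx":-19.3,"dy":-9.9,"dz":0,"ax":0,"ay":0,"az":0.0905,"claw":0},{"dx":-19.3,"dy":-9.9,"dz":0,"ax":0,"ay":0,"az":0.0905,"claw":0}]'
python3 -m pendant '[{"dx":0,"dy":0,"dz":0,"ax":0,"ay":0,"az":0,"claw":0},{"dx":0,"dy":0,"dz":0,"ax":0,"ay":0,"az":0,"claw":0},{"dx":0,"dy":0,"dz":0,"ax":0,"ay":0,"az":0,"claw":0},{"dx":0,"dy":0,"dz":0,"ax":0,"ay":0,"az":0,"claw":0},{"dx":0,"dy":0,"dz":0,"ax":0,"ay":0,"az":0,"claw":0},{"dx":0,"dy":0,"dz":0,"ax":0,"ay":0,"az":0,"claw":0},{"dx":0,"dy":0,"dz":0,"ax":0,"ay":0,"az":0,"claw":0},{"dx":0,"dy":0,"dz":0,"ax":0,"ay":0,"az":0,"claw":0}]'
python3 wfit.py sander_rest; ls -t pics|head -1; python3 go.py .6555 -.1681 .1 1.29 8 e
```

```text
time: 25.93
eef_pos: [0.6777, -0.1248, 0.1877]
ee_rot: [-0.002, 0.536, 0.844, -0.001]
wrist_force: [0.2, 0.1, -1.8]
opening: 0.0417
finger_force: 30.0
time: 26.6
eef_pos: [0.6193, -0.2845, 0.1879]
ee_rot: [-0.002, 0.8, 0.6, -0.002]
wrist_force: [-0.1, -0.8, -1.4]
opening: 0.0415
finger_force: 30.0
time: 27.27
eef_pos: [0.6214, -0.2836, 0.1911]
ee_rot: [0.0, 0.799, 0.602, 0.0]
wrist_force: [-0.3, 0.2, -0.2]
opening: 0.0419
finger_force: 30.0
sander_rest was [ 0.6555 -0.1681  1.3087] wrist [ 0.6554 -0.1664  1.2934] 0.017
pics/w_sander_rest_27.png
w_sander_rest_27.png
N=8 "dx":15.07,"dy":0.11,"dz":11.39,"az":0.0002   step 15.1mm; at [ 0.6213 -0.2837  0.1911] yaw 1.291 tilt [0.0002 0.    ] t=27.32 open 0.042 F 30.0 W [-0.2  0.2 -0.7] q [ 0.1   0.59  0.41  1.58 -0.26  1.03  0.3 ]
```

```bash

python3 -m pendant '[{"dx":17.5,"dy":0.4,"dz":5,"ax":0,"ay":0,"az":0,"claw":0},{"dx":17.5,"dy":0,"dz":10,"ax":0,"ay":0,"az":0,"claw":0},{"dx":17.5,"dy":0,"dz":15,"ax":0,"ay":0,"az":0,"claw":0},{"dx":17.5,"dy":0,"dz":20,"ax":0,"ay":0,"az":0,"claw":0},{"dx":17.5,"dy":0,"dz":25,"ax":0,"ay":0,"az":0,"claw":0},{"dx":17.5,"dy":0,"dz":25,"ax":0,"ay":0,"az":0,"claw":0},{"dx":17,"dy":0,"dz":15,"ax":0,"ay":0,"az":0,"claw":0},{"dx":0,"dy":0,"dz":6,"ax":0,"ay":0,"az":0,"claw":0}]'
python3 -m pendant '[{"dx":0,"dy":0,"dz":0,"ax":0,"ay":0,"az":0,"claw":0},{"dx":0,"dy":0,"dz":0,"ax":0,"ay":0,"az":0,"claw":0},{"dx":0,"dy":0,"dz":0,"ax":0,"ay":0,"az":0,"claw":0},{"dx":0,"dy":0,"dz":0,"ax":0,"ay":0,"az":0,"claw":0},{"dx":0,"dy":0,"dz":0,"ax":0,"ay":0,"az":0,"claw":0},{"dx":0,"dy":0,"dz":0,"ax":0,"ay":0,"az":0,"claw":0},{"dx":0,"dy":0,"dz":0,"ax":0,"ay":0,"az":0,"claw":0},{"dx":0,"dy":0,"dz":0,"ax":0,"ay":0,"az":0,"claw":0}]'
python3 go.py .6554 -.1664 .0485 1.2934 1 e
```

```text
time: 27.98
eef_pos: [0.6552, -0.1584, 0.0662]
ee_rot: [-0.003, 0.796, 0.605, -0.0]
wrist_force: [-0.2, 0.9, -1.4]
opening: 0.0416
finger_force: 30.0
time: 28.65
eef_pos: [0.6553, -0.167, 0.0704]
ee_rot: [0.0, 0.799, 0.601, 0.0]
wrist_force: [-0.6, -0.2, -2.1]
opening: 0.0417
finger_force: 30.0
N=1 "dx":0.65,"dy":-0.09,"dz":21.93,"az":-0.0029   step 0.7mm; at [ 0.6553 -0.167   0.0704] yaw 1.291 tilt [0.0005 0.    ] t=28.65 open 0.042 F 30.0 W [-0.6 -0.2 -2.1] q [-0.04  0.72  0.35  1.66 -0.31  0.82  0.16]
```

```bash

python3 -m pendant '[{"dx":0.6,"dy":0,"dz":8,"ax":0,"ay":0,"az":0,"claw":0},{"dx":0,"dy":0,"dz":8,"ax":0,"ay":0,"az":0,"claw":0},{"dx":0,"dy":0,"dz":4,"ax":0,"ay":0,"az":0,"claw":0},{"dx":0,"dy":0,"dz":2,"ax":0,"ay":0,"az":0,"claw":0},{"dx":0,"dy":0,"dz":0.4,"ax":0,"ay":0,"az":0,"claw":0},{"dx":0,"dy":0,"dz":0,"ax":0,"ay":0,"az":0,"claw":0},{"dx":0,"dy":0,"dz":0,"ax":0,"ay":0,"az":0,"claw":0},{"dx":0,"dy":0,"dz":0,"ax":0,"ay":0,"az":0,"claw":0}]'
python3 -m pendant '[{"dx":0,"dy":0,"dz":0,"ax":0,"ay":0,"az":0,"claw":0.65},{"dx":0,"dy":0,"dz":0,"ax":0,"ay":0,"az":0,"claw":0.65},{"dx":0,"dy":0,"dz":0,"ax":0,"ay":0,"az":0,"claw":0.65},{"dx":0,"dy":0,"dz":0,"ax":0,"ay":0,"az":0,"claw":0.65},{"dx":0,"dy":0,"dz":0,"ax":0,"ay":0,"az":0,"claw":0.65},{"dx":0,"dy":0,"dz":-5,"ax":0,"ay":0,"az":0,"claw":0.65},{"dx":0,"dy":0,"dz":-20,"ax":0,"ay":0,"az":0,"claw":0.65},{"dx":0,"dy":0,"dz":-35,"ax":0,"ay":0,"az":0,"claw":0.7}]'
python3 -m pendant '[{"dx":-10,"dy":0,"dz":-35,"ax":0,"ay":0,"az":0,"claw":1},{"dx":-10,"dy":0,"dz":-35,"ax":0,"ay":0,"az":0,"claw":1},{"dx":-10,"dy":0,"dz":-30,"ax":0,"ay":0,"az":0,"claw":1},{"dx":-10,"dy":0,"dz":-10,"ax":0,"ay":0,"az":0,"claw":1},{"dx":0,"dy":0,"dz":0,"ax":0,"ay":0,"az":0,"claw":1},{"dx":0,"dy":0,"dz":0,"ax":0,"ay":0,"az":0,"claw":1},{"dx":0,"dy":0,"dz":0,"ax":0,"ay":0,"az":0,"claw":1},{"dx":0,"dy":0,"dz":0,"ax":0,"ay":0,"az":0,"claw":1}]'
python3 wfit.py sander_rest; ls -t pics|head -1;  python3 go.py .44 -.13 .2 1.45 8 e
```

```text
time: 29.32
eef_pos: [0.6546, -0.1658, 0.0477]
ee_rot: [-0.001, 0.799, 0.602, -0.001]
wrist_force: [-2.9, 1.1, 5.8]
opening: 0.0419
finger_force: 30.0
time: 29.98
eef_pos: [0.6527, -0.1655, 0.1048]
ee_rot: [-0.003, 0.799, 0.602, -0.003]
wrist_force: [-0.1, 0.4, -0.3]
opening: 0.0641
finger_force: 0.0
time: 30.65
eef_pos: [0.6436, -0.2031, 0.2152]
ee_rot: [-0.002, 0.798, 0.602, -0.001]
wrist_force: [-0.5, 0.5, -0.4]
opening: 0.0918
finger_force: 0.0
sander_rest was [ 0.6555 -0.1681  1.3087] wrist [ 0.6557 -0.1663  1.2938] 0.012
pics/w_sander_rest_31.png
w_sander_rest_31.png
N=8 "dx":3.67,"dy":-26.84,"dz":1.92,"az":-0.0197   step 27.1mm; at [ 0.6437 -0.2033  0.2154] yaw 1.292 tilt [-0.0034  0.0012] t=30.70 open 0.092 F 0.0 W [ 0.7 -0.5  0.1] q [-0.03  0.55  0.41  1.58 -0.24  1.07  0.17]
```

View pics/w_sander_rest_31.png

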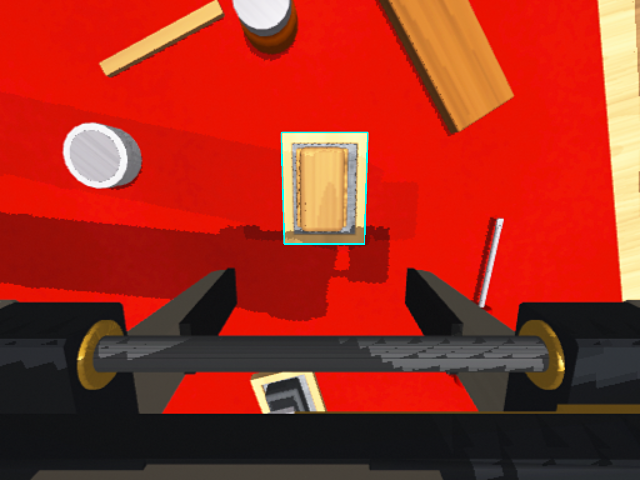

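```bash

python3 -m pendant '[{"dx":3.7,"dy":-26.8,"dz":2,"ax":0,"ay":0,"az":-0.02,"claw":1},{"dx":3.7,"dy":-26.8,"dz":2,"ax":0,"ay":0,"az":-0.02,"claw":1},{"dx":3.7,"dy":-26.8,"dz":2,"ax":0,"ay":0,"az":-0.02,"claw":1},{"dx":3.7,"dy":-26.8,"dz":2,"ax":0,"ay":0,"az":-0.02,"claw":1},{"dx":3.7,"dy":-26.8,"dz":2,"ax":0,"ay":0,"az":-0.02,"claw":1},{"dx":3.7,"dy":-26.8,"dz":2,"ax":0,"ay":0,"az":-0.02,"claw":1},{"dx":3.7,"dy":-26.8,"dz":2,"ax":0,"ay":0,"az":-0.02,"claw":1},{"dx":3.7,"dy":-26.8,"dz":2,"ax":0,"ay":0,"az":-0.02,"claw":1}]' >/dev/null
python3 -m pendant '[{"dx":0,"dy":0,"dz":0,"ax":0,"ay":0,"az":0,"claw":1},{"dx":0,"dy":0,"dz":0,"ax":0,"ay":0,"az":0,"claw":1},{"dx":0,"dy":0,"dz":0,"ax":0,"ay":0,"az":0,"claw":1},{"dx":0,"dy":0,"dz":0,"ax":0,"ay":0,"az":0,"claw":1},{"dx":0,"dy":0,"dz":0,"ax":0,"ay":0,"az":0,"claw":1},{"dx":0,"dy":0,"dz":0,"ax":0,"ay":0,"az":0,"claw":1},{"dx":0,"dy":0,"dz":0,"ax":0,"ay":0,"az":0,"claw":1},{"dx":0,"dy":0,"dz":0,"ax":0,"ay":0,"az":0,"claw":1}]'
python3 wfit.py tin; ls -t pics|head -1;  python3 go.py .4522 -.0745 .033 1.45 6 e
```

```text
time: 32.03
eef_pos: [0.4412, -0.1312, 0.2015]
ee_rot: [-0.0, 0.748, 0.663, -0.0]
wrist_force: [-0.5, -0.1, 0.1]
opening: 0.0919
finger_force: 0.0
tin was [ 0.4522 -0.0745  0.136 ] wrist [ 0.4525 -0.0731  0.3738] 0.007
pics/w_tin_32.png
w_tin_32.png
N=6 "dx":9.61,"dy":0.69,"dz":28.10,"az":0.0001   step 9.6mm; at [ 0.4412 -0.1312  0.2016] yaw 1.451 tilt [-0.0001 -0.0001] t=32.08 open 0.092 F 0.0 W [-0.7 -0.1  0.1] q [-0.14  0.2   0.4   2.11 -0.1   0.85  0.2 ]
```

```bash

python3 -m pendant '[{"dx":20,"dy":1.4,"dz":10,"ax":0,"ay":0,"az":0,"claw":1},{"dx":20,"dy":1.4,"dz":25,"ax":0,"ay":0,"az":0,"claw":1},{"dx":19,"dy":1.5,"dz":30,"ax":0,"ay":0,"az":0,"claw":1},{"dx":0,"dy":0,"dz":35,"ax":0,"ay":0,"az":0,"claw":1},{"dx":0,"dy":0,"dz":30,"ax":0,"ay":0,"az":0,"claw":1},{"dx":0,"dy":0,"dz":25,"ax":0,"ay":0,"az":0,"claw":1},{"dx":0,"dy":0,"dz":13,"ax":0,"ay":0,"az":0,"claw":1},{"dx":0,"dy":0,"dz":0,"ax":0,"ay":0,"az":0,"claw":1}]'
python3 -m pendant '[{"dx":0,"dy":0,"dz":0,"ax":0,"ay":0,"az":0,"claw":0.8},{"dx":0,"dy":0,"dz":0,"ax":0,"ay":0,"az":0,"claw":0.7},{"dx":0,"dy":0,"dz":0,"ax":0,"ay":0,"az":0,"claw":0.6},{"dx":0,"dy":0,"dz":0,"ax":0,"ay":0,"az":0,"claw":0.4},{"dx":0,"dy":0,"dz":0,"ax":0,"ay":0,"az":0,"claw":0},{"dx":0,"dy":0,"dz":0,"ax":0,"ay":0,"az":0,"claw":0},{"dx":0,"dy":0,"dz":0,"ax":0,"ay":0,"az":0,"claw":0},{"dx":0,"dy":0,"dz":0,"ax":0,"ay":0,"az":0,"claw":0}]'
python3 go.py .4525 -.0731 .033 1.45 1 e
python3 -m pendant '[{"dx":0,"dy":0,"dz":-5,"ax":0,"ay":0,"az":0,"claw":0},{"dx":0,"dy":0,"dz":-20,"ax":0,"ay":0,"az":0,"claw":0},{"dx":0,"dy":0,"dz":-30,"ax":0,"ay":0,"az":0,"claw":0},{"dx":0,"dy":0,"dz":-35,"ax":0,"ay":0,"az":0,"claw":0},{"dx":0,"dy":0,"dz":-35,"ax":0,"ay":0,"az":0,"claw":0},{"dx":0,"dy":0,"dz":-25,"ax":0,"ay":0,"az":0,"claw":0},{"dx":0,"dy":0,"dz":0,"ax":0,"ay":0,"az":0,"claw":0},{"dx":0,"dy":0,"dz":0,"ax":0,"ay":0,"az":0,"claw":0}]'
python3 go.py .64 .03 .19 1.45 8 e
```

```text
time: 32.75
eef_pos: [0.4504, -0.0729, 0.0311]
ee_rot: [-0.002, 0.748, 0.664, -0.002]
wrist_force: [-0.3, 0.3, 0.6]
opening: 0.0919
finger_force: 0.0
time: 33.42
eef_pos: [0.4532, -0.073, 0.0347]
ee_rot: [0.001, 0.748, 0.664, 0.001]
wrist_force: [-0.9, 1.2, 7.3]
opening: 0.0614
finger_force: 30.0
N=1 "dx":-0.14,"dy":-0.70,"dz":1.65,"az":0.0010   step 0.7mm; at [ 0.4532 -0.073   0.0347] yaw 1.451 tilt [0.002  0.0002] t=33.42 open 0.061 F 30.0 W [-0.9  1.2  7.3] q [-0.13  0.51  0.25  2.2  -0.28  0.46  0.23]
time: 34.08
eef_pos: [0.4528, -0.0728, 0.1848]
ee_rot: [0.001, 0.748, 0.664, 0.001]
wrist_force: [-0.6, 0.4, -2.5]
opening: 0.0615
finger_force: 30.0
N=8 "dx":15.57,"dy":21.69,"dz":-0.65,"az":0.0002   step 26.7mm; at [ 0.4528 -0.0728  0.1848] yaw 1.451 tilt [0.0031 0.0006] t=34.08 open 0.062 F 30.0 W [-0.6  0.4 -2.5] q [-0.25  0.22  0.38  2.13 -0.11  0.81  0.08]
```

```bash

python3 -m pendant '[{"dx":15.6,"dy":21.2,"dz":-1,"ax":0,"ay":0,"az":0,"claw":0},{"dx":15.6,"dy":21.2,"dz":-1,"ax":0,"ay":0,"az":0,"claw":0},{"dx":15.6,"dy":21.2,"dz":-1,"ax":0,"ay":0,"az":0,"claw":0},{"dx":15.6,"dy":21.2,"dz":-1,"ax":0,"ay":0,"az":0,"claw":0},{"dx":15.6,"dy":21.2,"dz":0,"ax":0,"ay":0,"az":0,"claw":0},{"dx":15.6,"dy":21.2,"dz":0,"ax":0,"ay":0,"az":0,"claw":0},{"dx":15.6,"dy":21.2,"dz":0,"ax":0,"ay":0,"az":0,"claw":0},{"dx":15.6,"dy":21.2,"dz":0,"ax":0,"ay":0,"az":0,"claw":0}]' >/dev/null
python3 -m pendant '[{"dx":0,"dy":0,"dz":0,"ax":0,"ay":0,"az":0,"claw":0},{"dx":0,"dy":0,"dz":0,"ax":0,"ay":0,"az":0,"claw":0},{"dx":0,"dy":0,"dz":0,"ax":0,"ay":0,"az":0,"claw":0},{"dx":0,"dy":0,"dz":0,"ax":0,"ay":0,"az":0,"claw":0},{"dx":0,"dy":0,"dz":0,"ax":0,"ay":0,"az":0,"claw":0},{"dx":0,"dy":0,"dz":0,"ax":0,"ay":0,"az":0,"claw":0},{"dx":0,"dy":0,"dz":0,"ax":0,"ay":0,"az":0,"claw":0},{"dx":0,"dy":0,"dz":0,"ax":0,"ay":0,"az":0,"claw":0}]'
python3 wfit.py tin_rest; ls -t pics|head -1;  python3 go.py .6416 .1462 .07 1.45 7 e
```

```text
time: 35.42
eef_pos: [0.6355, 0.0304, 0.188]
ee_rot: [0.0, 0.748, 0.663, 0.0]
wrist_force: [0.1, -0.2, -2.0]
opening: 0.0615
finger_force: 30.0
tin_rest was [ 0.6416  0.1462 -0.2384] wrist [ 0.6423  0.1494 -0.2546] 0.012
pics/w_tin_rest_35.png
w_tin_rest_35.png
N=7 "dx":16.52,"dy":-1.13,"dz":16.86,"az":0.0001   step 16.6mm; at [0.6356 0.0305 0.188 ] yaw 1.451 tilt [0.0004 0.0002] t=35.47 open 0.061 F 30.0 W [ 0.9  0.5 -1.2] q [-0.34  0.51  0.32  1.7  -0.19  0.96 -0.06]
```

```bash

python3 -m pendant '[{"dx":17,"dy":-1.2,"dz":5,"ax":0,"ay":0,"az":0,"claw":0},{"dx":17,"dy":-1.2,"dz":10,"ax":0,"ay":0,"az":0,"claw":0},{"dx":17,"dy":-1.2,"dz":15,"ax":0,"ay":0,"az":0,"claw":0},{"dx":17,"dy":-1,"dz":25,"ax":0,"ay":0,"az":0,"claw":0},{"dx":17,"dy":-1,"dz":25,"ax":0,"ay":0,"az":0,"claw":0},{"dx":17,"dy":-1,"dz":25,"ax":0,"ay":0,"az":0,"claw":0},{"dx":16.8,"dy":-1,"dz":15,"ax":0,"ay":0,"az":0,"claw":0},{"dx":0,"dy":0,"dz":3,"ax":0,"ay":0,"az":0,"claw":0}]'
python3 -m pendant '[{"dx":0,"dy":0,"dz":0,"ax":0,"ay":0,"az":0,"claw":0},{"dx":0,"dy":0,"dz":0,"ax":0,"ay":0,"az":0,"claw":0},{"dx":0,"dy":0,"dz":0,"ax":0,"ay":0,"az":0,"claw":0},{"dx":0,"dy":0,"dz":0,"ax":0,"ay":0,"az":0,"claw":0},{"dx":0,"dy":0,"dz":0,"ax":0,"ay":0,"az":0,"claw":0},{"dx":0,"dy":0,"dz":0,"ax":0,"ay":0,"az":0,"claw":0},{"dx":0,"dy":0,"dz":0,"ax":0,"ay":0,"az":0,"claw":0},{"dx":0,"dy":0,"dz":0,"ax":0,"ay":0,"az":0,"claw":0}]'
python3 go.py .6423 .1494 .0415 1.45 1 e
```

```text
time: 36.13
eef_pos: [0.6386, 0.1558, 0.0595]
ee_rot: [-0.003, 0.746, 0.666, -0.002]
wrist_force: [-1.1, 0.9, -1.3]
opening: 0.0612
finger_force: 30.0
time: 36.8
eef_pos: [0.6425, 0.1492, 0.0651]
ee_rot: [0.0, 0.748, 0.663, 0.0]
wrist_force: [-0.2, -0.1, -1.5]
opening: 0.061
finger_force: 30.0
N=1 "dx":0.15,"dy":-0.19,"dz":23.57,"az":0.0006   step 0.2mm; at [0.6425 0.1492 0.0651] yaw 1.451 tilt [0.0005 0.0003] t=36.80 open 0.061 F 30.0 W [-0.2 -0.1 -1.5] q [-0.47  0.7   0.27  1.7  -0.24  0.78 -0.21]
```

```bash

python3 -m pendant '[{"dx":0,"dy":0,"dz":8,"ax":0,"ay":0,"az":0,"claw":0},{"dx":0,"dy":0,"dz":8,"ax":0,"ay":0,"az":0,"claw":0},{"dx":0,"dy":0,"dz":5,"ax":0,"ay":0,"az":0,"claw":0},{"dx":0,"dy":0,"dz":2.5,"ax":0,"ay":0,"az":0,"claw":0},{"dx":0,"dy":0,"dz":0.5,"ax":0,"ay":0,"az":0,"claw":0},{"dx":0,"dy":0,"dz":0,"ax":0,"ay":0,"az":0,"claw":0},{"dx":0,"dy":0,"dz":0,"ax":0,"ay":0,"az":0,"claw":0},{"dx":0,"dy":0,"dz":0,"ax":0,"ay":0,"az":0,"claw":0}]'
python3 -m pendant '[{"dx":0,"dy":0,"dz":0,"ax":0,"ay":0,"az":0,"claw":0.85},{"dx":0,"dy":0,"dz":0,"ax":0,"ay":0,"az":0,"claw":0.85},{"dx":0,"dy":0,"dz":0,"ax":0,"ay":0,"az":0,"claw":0.85},{"dx":0,"dy":0,"dz":0,"ax":0,"ay":0,"az":0,"claw":0.85},{"dx":0,"dy":0,"dz":0,"ax":0,"ay":0,"az":0,"claw":0.85},{"dx":0,"dy":0,"dz":-5,"ax":0,"ay":0,"az":0,"claw":0.85},{"dx":0,"dy":0,"dz":-20,"ax":0,"ay":0,"az":0,"claw":0.85},{"dx":0,"dy":0,"dz":-35,"ax":0,"ay":0,"az":0,"claw":0.85}]'
python3 -m pendant '[{"dx":-15,"dy":0,"dz":-35,"ax":0,"ay":0,"az":0,"claw":1},{"dx":-15,"dy":0,"dz":-35,"ax":0,"ay":0,"az":0,"claw":1},{"dx":-10,"dy":0,"dz":-35,"ax":0,"ay":0,"az":0,"claw":1},{"dx":-10,"dy":0,"dz":-35,"ax":0,"ay":0,"az":0,"claw":1},{"dx":0,"dy":0,"dz":-30,"ax":0,"ay":0,"az":0,"claw":1},{"dx":0,"dy":0,"dz":-20,"ax":0,"ay":0,"az":0,"claw":1},{"dx":0,"dy":0,"dz":0,"ax":0,"ay":0,"az":0,"claw":1},{"dx":0,"dy":0,"dz":0,"ax":0,"ay":0,"az":0,"claw":1}]'
python3 - <<'E'
import cv2,numpy as np
from workcell import camera
a=camera("side")["pixels"][90:370,160:430,::-1]
cv2.imwrite("pics/side_end.png",cv2.resize(a,None,fx=2.1,fy=2.1,interpolation=cv2.INTER_CUBIC))
E
python3 wfit.py tin_rest
```

```text
time: 37.47
eef_pos: [0.6414, 0.1492, 0.0408]
ee_rot: [-0.001, 0.748, 0.663, -0.001]
wrist_force: [-4.6, -0.4, 6.2]
opening: 0.0614
finger_force: 30.0
time: 38.13
eef_pos: [0.6396, 0.1488, 0.0978]
ee_rot: [-0.002, 0.748, 0.663, -0.003]
wrist_force: [0.2, 0.2, 1.0]
opening: 0.0778
finger_force: 0.0
time: 38.8
eef_pos: [0.6367, 0.0997, 0.2922]
ee_rot: [0.001, 0.748, 0.663, 0.001]
wrist_force: [-0.7, -0.2, 0.0]
opening: 0.092
finger_force: 0.0
tin_rest was [ 0.6416  0.1462 -0.2384] wrist [ 0.6421  0.1496 -0.2539] 0.014
pics/w_tin_rest_39.png
```

View pics/side_end.png

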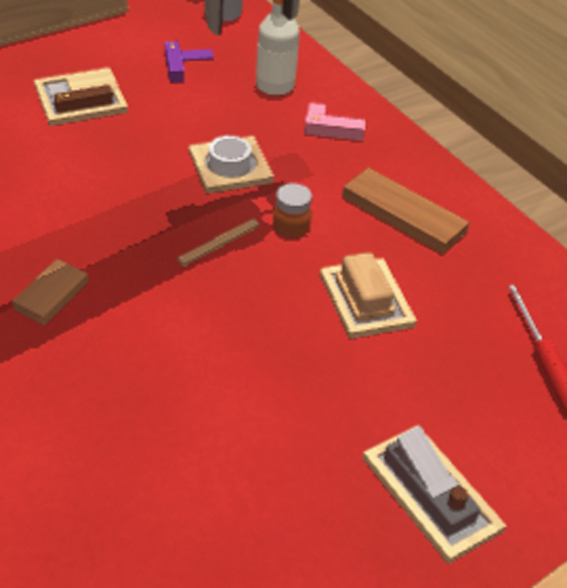

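```bash
cp "pics/$(ls -t pics|head -1)" pics/last.png
```

```text
(no output)
```

View pics/last.png

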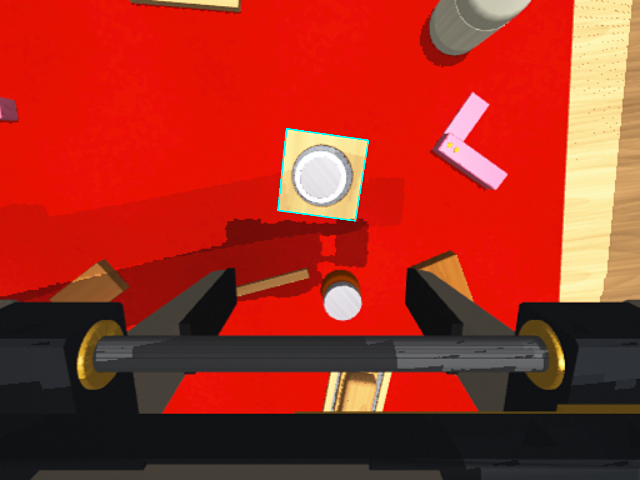

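All four things sit centred in their own recesses: tin (322,176) in the wrist picture; sander (365,285), plane (430,480) and square (82,97) in the side picture. The jar still stands at (293,210).

```bash
python3 -c "
from workcell import bot
print(bot.finish_job())"
```

```text
the job is handed in; nothing more can be done
None
```

The plane, square, sanding block and tin were each placed in their own rest, in that order; the final pictures show all four seated and released with the jar still standing, and I handed the job in at about 39 s on the robot's clock.

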